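# Put the polishing wheels away on the fold-out peg and latch the keeper

### The job

Put the polishing wheels away: first swing the rack's folded peg arm fully out to its stop, then slip every grey wheel lying on the bench over the peg, flat on one another, and only then swing the brass keeper all the way down until its eye rests over the peg's tip. Leave the solid steel disc and everything else on the bench where it is.

Things in the scene. Friction and masses are not known exactly. Their poses are not given: they have to be found in the camera images.
- wheel0_center (a point): grey abrasive polishing wheel: flat ring 56 mm outside diameter, 10 mm thick, round bore 18 mm, about 45 g, at the start lying flat on the bench; the point is its centre, half-way up its thickness, z is the axis of its bore. Three to five of the wheels are present.
- wheel1_center (a point): grey abrasive polishing wheel: flat ring 56 mm outside diameter, 10 mm thick, round bore 18 mm, about 45 g, at the start lying flat on the bench; the point is its centre, half-way up its thickness, z is the axis of its bore. Three to five of the wheels are present.
- wheel2_center (a point): grey abrasive polishing wheel: flat ring 56 mm outside diameter, 10 mm thick, round bore 18 mm, about 45 g, at the start lying flat on the bench; the point is its centre, half-way up its thickness, z is the axis of its bore. Three to five of the wheels are present.
- wheel3_center (a point): grey abrasive polishing wheel: flat ring 56 mm outside diameter, 10 mm thick, round bore 18 mm, about 45 g, at the start lying flat on the bench; the point is its centre, half-way up its thickness, z is the axis of its bore. Three to five of the wheels are present.
- wheel4_center (a point): grey abrasive polishing wheel: flat ring 56 mm outside diameter, 10 mm thick, round bore 18 mm, about 45 g, at the start lying flat on the bench; the point is its centre, half-way up its thickness, z is the axis of its bore. Three to five of the wheels are present.
- rack: fixed wooden bur block standing on the bench, 80 mm (x) by 260 mm (y) by 70 mm tall, thin burs standing in it to 105 mm; origin at the centre of its underside, its front face looks along its own -x. A hinge bracket at the right end of its front face carries the fold-out arm.
- swing_arm (a joint): the fold-out arm's hinge, upright axis: 0 = folded flat along the rack's front (pointing along the rack's +y), 1.57 = fully out at its stop, square to the front (pointing along the rack's -x). Stiff: it stays where it is left; about 1.5 N at the peg moves it.
- swing_pivot (a point): on the upright hinge axis of the fold-out steel arm, 58 mm above the bench, 30 mm in front of the rack's front face; x points along the arm towards the peg, z up. The arm is a flat bar 20 mm wide, 8 mm thick (half above and half below this point), 114 mm long from here; it turns with the joint.
- peg_seat (a point): foot of the round steel peg on the arm, 100 mm from the pivot along the arm, 68 mm above the bench: the top of the peg's 28 mm wide shoulder, where the lowest wheel rests (shoulder 6 mm high, free space for fingers at both sides of the arm). The peg is 12 mm in diameter, 52 mm straight, then tapers to 6 mm over 8 mm. Axes: x along the arm away from the pivot, z up.
- peg_tip (a point): tip of the peg, 60 mm above the seat, 128 mm above the bench
- keeper (a joint): the brass keeper's hinge, level axis across the arm: 0 = closed, lying level above the wheels with its eye over the peg's tip (the catch), at its stop; grows as it is swung up and back, 1.57 = upright, stop at 2.0. Stiff: it stays where it is left, so it must be carried or pushed all the way down; under 1 N at its roller moves it.
- keeper_pivot (a point): the keeper's hinge axis on top of the riser on the arm, 28 mm from the arm's pivot along the arm (72 mm from the peg), 124 mm above the bench; x along the arm towards the peg
- keeper_grip (a point): centre of the keeper's finger roller: 12 mm in diameter, 20 mm wide across the arm (to be pinched across this width, or pushed). In the keeper's own frame, x along the keeper from its hinge, it lies 110 mm along x and 16 mm above (z). The keeper is a 4 mm thick strap, 26 mm wide about its eye, 10 mm wide next to the roller; closed, its underside is 54 mm above the peg's seat, five wheels are 50 mm high.
- disc: solid round steel disc, 56 mm across, 10 mm thick, no bore: not a wheel, stays where it lies; origin at the centre of its underside
- jar: small amber glass jar with a white cap, 36 mm across, 50 mm tall, upright; origin at the centre of its underside; a bystander
- hammer: small hammer lying on the bench, about 260 mm long, its origin near its middle on the underside; a bystander
- brush: bench brush lying on the bench on the right, about 200 mm long; origin at the centre of its underside; a bystander
- cup: open steel cup, 70 mm across, 80 mm tall, upright; origin at the centre of its underside; a bystander
- tin: closed aluminium tin, 60 mm across, 60 mm tall, upright; origin at the centre of its underside; a bystander
- mandrel: tapered steel ring mandrel with a wooden handle, lying, about 280 mm long, 26 mm thick; origin at the centre of its underside; a bystander

How it is judged:
On the way, in this order (a step that is already met when the one before it is completed fails the run):
1. the peg arm is swung fully out, the keeper still open (value of joint swing_arm above 1.45 rad and value of joint keeper above 0.8 rad), for 0.2 s.
2. all wheels are on the peg, the keeper still open (all of step 1 and horizontal distance between each of wheel0_center, wheel1_center, wheel2_center, wheel3_center, wheel4_center and peg_seat below 0.008 m and z of wheel0_center in the frame of peg_seat between 0.002 and 0.05 m and (angle between wheel0_center's own z axis and vertical below 0.12 rad or angle between wheel0_center's own z axis and vertical above 3.02 rad) and z of wheel1_center in the frame of peg_seat between 0.002 and 0.05 m and (angle between wheel1_center's own z axis and vertical below 0.12 rad or angle between wheel1_center's own z axis and vertical above 3.02 rad) and z of wheel2_center in the frame of peg_seat between 0.002 and 0.05 m and (angle between wheel2_center's own z axis and vertical below 0.12 rad or angle between wheel2_center's own z axis and vertical above 3.02 rad) and z of wheel3_center in the frame of peg_seat between 0.002 and 0.05 m and (angle between wheel3_center's own z axis and vertical below 0.12 rad or angle between wheel3_center's own z axis and vertical above 3.02 rad) and z of wheel4_center in the frame of peg_seat between 0.002 and 0.05 m and (angle between wheel4_center's own z axis and vertical below 0.12 rad or angle between wheel4_center's own z axis and vertical above 3.02 rad)), for 0.2 s.
3. the keeper is closed over the peg's tip (value of joint keeper below 0.06 rad and value of joint swing_arm above 1.45 rad), for 0.2 s.
At the end, for the whole second after the job is handed in: The arm is out (joint above 1.45 rad of 1.57), the keeper is closed (below 0.06 rad), and every wheel present is on the peg: centre within 8 mm of the peg's axis and 2 to 50 mm above the seat, flat within 0.12 rad (either face up), at rest (all of step 3 and horizontal distance between each of wheel0_center, wheel1_center, wheel2_center, wheel3_center, wheel4_center and peg_seat below 0.008 m and z of wheel0_center in the frame of peg_seat between 0.002 and 0.05 m and (angle between wheel0_center's own z axis and vertical below 0.12 rad or angle between wheel0_center's own z axis and vertical above 3.02 rad) and z of wheel1_center in the frame of peg_seat between 0.002 and 0.05 m and (angle between wheel1_center's own z axis and vertical below 0.12 rad or angle between wheel1_center's own z axis and vertical above 3.02 rad) and z of wheel2_center in the frame of peg_seat between 0.002 and 0.05 m and (angle between wheel2_center's own z axis and vertical below 0.12 rad or angle between wheel2_center's own z axis and vertical above 3.02 rad) and z of wheel3_center in the frame of peg_seat between 0.002 and 0.05 m and (angle between wheel3_center's own z axis and vertical below 0.12 rad or angle between wheel3_center's own z axis and vertical above 3.02 rad) and z of wheel4_center in the frame of peg_seat between 0.002 and 0.05 m and (angle between wheel4_center's own z axis and vertical below 0.12 rad or angle between wheel4_center's own z axis and vertical above 3.02 rad) and linear speed of each of wheel0, wheel1, wheel2, wheel3, wheel4 below 0.02 m/s); the robot touches nothing.
It fails at once if the steel disc is pushed more than 4 cm from its place, or toppled (distance of disc from where it was at the start of the episode above 0.04 m or angle between disc's own z axis and vertical above 0.6 rad).
It fails at once if another bystander is pushed more than 4 cm from its place, or toppled (distance of any of jar, hammer, brush, cup, tin, mandrel from where it was at the start of the episode above 0.04 m or angle between any of jar, cup, tin's own z axis and vertical above 0.6 rad).
Of wheel0, wheel1, wheel2, wheel3, wheel4 only 3 to 5 are there at a start; the rules pass over those that are not, and their reading is None.
At some moment in a run one of wheel0, wheel1, wheel2, wheel3, wheel4 may be knocked a few centimetres aside while the robot is not near it.
It also fails if it takes over 210 s, if anything falls off the work surface, if the arm or the gripper's body presses on something with over 40 N, if the wrist force passes 120 N, or if a joint passes its speed limit or range.

### The arm

A 6-joint arm with a two-finger parallel gripper is mounted at the origin on the work surface. World frame = base frame: x ahead of the robot, y to its left, z up, the work surface at z = 0. Lengths are in m, angles in rad, forces in N, time in s.
With the tool pointing down it reaches from about 0.35 to 0.925 m from the base axis. Payload 6.4 kg.
Tool frame: the origin (TCP) lies at the very end of the fingers, on their centre line; the grasp point (between the pads) lies 19 mm behind it; z points along the fingers, y is the line along which they close (so a half turn about z gives the same grasp; the last joint's range is limited). The gripper opens to 94 mm and grips with 3 to 60 N. Pads are 16 mm wide; open, the fingers measure 119 mm over their backs; the gripper's body (75 mm by 177 mm) begins 78 mm behind the grasp point.
Start: joints at [-1.379, 0.245, 1.558, -0, 1.339, -0.174], TCP at [0.233, -0.607, 0.205] pointing down, gripper open.
Joint ranges: [-3.13, 3.13], [-1.02, 2.26], [0.13, 2.54], [-0.95, 4.09], [0.21, 2.88], [-2.74, 2.74]. Speed limits (rad/s): [2.57, 2.57, 3.14, 3.14, 3.14, 3.14].

### API

Orientations are given as a unit quaternion [x, y, z, w].
In Python, from cell import monitor, imaging, sign_off, find_in, place_of gives the robot as it stands.
- The arm moves only by the tool send_rows, never from a script. Its argument "targets" is a list of rows, each an object with "dp": the shift along the tool's x, y, z in m, a list of three; "rot": the turn, a rotation vector about the tool's x, y, z in rad, a list of three; "claw": the gripper's target within -1 to 1 (shut at 1, half-way at 0, fully open at -1). A call has 1 to 5 rows; each row shifts and turns the commanded pose from where the row before left it, along the tool's axes as they then stand; what a row does not reach is not made up. A row lasts 1/10 s, in which the tool goes at most 50 mm and 8.59 degrees, less where a joint would pass 70% of its speed; a pose out of reach is approached as far as the arm can. A call with a gripper value outside its range is refused whole. The fingers move at their own pace and stop on an object; "force" is the grip in N (left out, the last holds). Time passes only in rows, so rows that do not move let the fingers close. It gives the time, the measured TCP pose, the force, the opening and the grip force at its end, in the units of the state.
- monitor.get_state(): the state, without advancing time (a new reading comes with each control period).
- imaging.capture(name): name is "scene" or "top" or "wrist"; returns (picture, depth): 420x560x3 uint8, red, green, blue; 420x560 float32, m along the optical axis (not along the pixel's ray), 0 where there is no reading.
- imaging.camera_info(name): a dict with "mtx" (3x3 intrinsics, pixels), "R" (3x3) and "t" (3): a world point X has camera coordinates R X + t; the wrist camera has in their place "hand_eye" (4x4, takes a point from camera to tool coordinates, whose origin is the TCP and whose axes are the flange's). Camera axes: x right, y down, z forward; pixel columns grow to the right and rows downward; lengths in m; the calibration is good to about 2 mm. A picture is of the moment at which its call begins: read the wrist's pose just before it. camera_info takes no time and is no camera call.
- sign_off(): hands the job in; it is judged then, once.
Trained networks look in the newest picture that a camera, given by its name, has taken for a name from the list of things; names that differ only in an ending like _2 or _b are one class to them, and where a whole thing is asked for, a point or a joint stands for the part that bears it (a point fixed in the world has none). Each returns a list of dicts, best first, with "p" (0 to 1); they miss things now and then, are a little off and sometimes report something else, mostly with a low value. They report only what shows in the picture. A call takes as long as a camera call.
- find_in(camera, label): "location" ([x, y, z] in m, in world coordinates, good to about 4 mm: the middle of the surface that is visible of it).
- place_of(camera, label): "location" ([x, y, z] in m, in world coordinates, good to about 4 mm: a listed point, or the origin of a listed thing).
The state is a dict: "time": time; "q": joint angles; "qd": joint speeds; "joint_torque": joint torques, N m; "eef_pos": TCP position; "eef_rot": TCP orientation; "wrist_force": force on the tool from outside, world axes, zero at the start; "ft_torque": the same for the moment, N m; "gripper_width": finger opening in m; "grasp_force": force on a finger pad.
Only numpy, scipy, OpenCV 4.12 (cv2) and the standard library are available. Lean on these libraries where they do the work, as an engineer would, in place of code of your own. Each camera call takes 0.05 s, during which the arm holds its last target. There are 200 camera calls.

## Working session

There is one attempt and no reset: what is moved stays moved. The work goes in short steps, Python scripts to look and compute and a tool call to move; the robot and the scene stay as the last step left them, time stands still between calls to the robot, and variables do not carry over. Pictures are saved under pics/ and viewed, at most 14 in all, crops included, and the job is handed in when it is done.

Besides the shell and the picture viewer there is one more tool, called after ">>>" by a JSON object that holds its "method" and its "body". send_rows: Moves the arm, as the interface text tells. Its arguments: {"type":"object","properties":{"targets":{"type":"array"},"force":{"type":"number"}},"required":["targets"]}

```bash
mkdir -p pics; cat > h.py <<'E'
from cell import monitor, imaging, sign_off, find_in, place_of
import numpy as np, cv2
from scipy.spatial.transform import Rotation as Rn
def save(cam,name):
    p,d=imaging.capture(cam); cv2.imwrite(f'pics/{name}.png',p[:,:,::-1]); return p,d
E
python3 - <<'E'
from h import *
s=monitor.get_state(); print(s['time'],s['eef_pos'],s['eef_rot'],s['gripper_width'])
a,_=save('scene','a'); b,_=save('top','b')
for l in ['wheel0_center','disc','rack','swing_pivot','peg_seat','peg_tip','keeper_pivot','keeper_grip']:
  for c in ['scene','top']:
    print(l,c,[(round(r['p'],2),np.round(r['location'],3).tolist()) for r in place_of(c,l)])
i=imaging.camera_info('top');print(i)
E
```

```text
0.0 [ 0.23238066 -0.60643177  0.20438694] [ 9.83322938e-01  1.81865787e-01 -2.42201461e-05 -9.14095470e-04] 0.0939407188869365
wheel0_center scene [(0.4, [0.516, 0.314, 0.003])]
wheel0_center top [(0.67, [0.51, 0.06, 0.006]), (0.48, [0.511, 0.313, 0.004])]
disc scene [(0.71, [0.613, 0.132, 0.002])]
disc top [(0.57, [0.613, 0.134, -0.004])]
rack scene [(0.58, [0.634, -0.171, 0.005])]
rack top [(0.9, [0.633, -0.179, -0.002])]
swing_pivot scene [(0.72, [0.596, -0.45, -0.0]), (0.62, [0.549, -0.263, 0.057])]
swing_pivot top [(0.9, [0.546, -0.261, 0.06])]
peg_seat scene [(0.67, [0.545, -0.161, 0.065])]
peg_seat top [(0.69, [0.542, -0.235, 0.12]), (0.57, [0.542, -0.161, 0.066]), (0.34, [0.597, -0.454, -0.0])]
peg_tip scene [(0.8, [0.544, -0.156, 0.124])]
peg_tip top [(0.69, [0.544, -0.166, 0.125])]
keeper_pivot scene [(0.62, [0.547, -0.236, 0.126])]
keeper_pivot top [(0.74, [0.507, 0.058, 0.005]), (0.59, [0.544, -0.233, 0.119])]
keeper_grip scene [(0.63, [0.548, -0.234, 0.126]), (0.43, [0.546, -0.281, 0.224]), (0.26, [0.547, -0.26, 0.058])]
keeper_grip top [(0.66, [0.549, -0.282, 0.225])]
{'mtx': array([[502.21914674,   0.        , 283.54567279],
       [  0.        , 502.21914674, 207.79267521],
       [  0.        ,   0.        ,   1.        ]]), 'R': array([[ 0.0257743 , -0.99964199,  0.00718183],
       [-0.9824555 , -0.02665729, -0.1845822 ],
       [ 0.18470757, -0.00229835, -0.98279084]]), 't': array([-0.0557671 ,  0.59449028,  1.40975309])}
```

View pics/a.png

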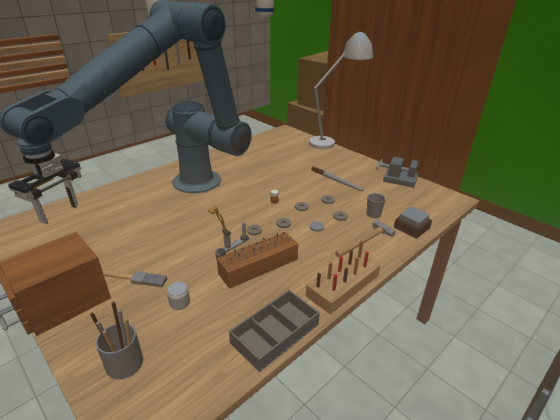

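View pics/b.png

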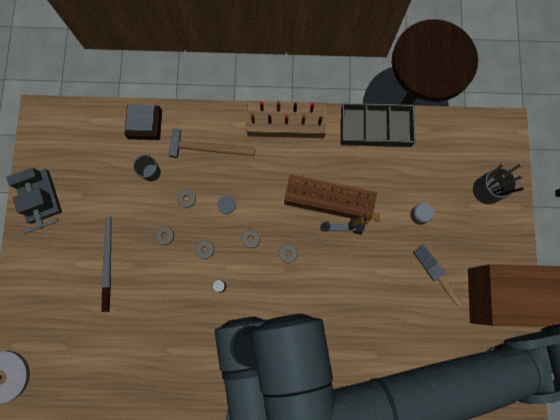

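Five wheels in the top view, near pixels (187,198), (165,235), (205,250), (251,239) and (288,253). The disc is at (227,204), and the arm is folded along the rack with its peg at (325,226) and hinge at (362,227).

```bash
cat >> h.py <<'E'
def cloud(cam,d,st=None):
    i=imaging.camera_info(cam); K=i['mtx']; v,u=np.indices(d.shape)
    P=np.stack([(u-K[0,2])/K[0,0]*d,(v-K[1,2])/K[1,1]*d,d],-1)
    if cam=='wrist':
        H=i['hand_eye']; P=P@H[:3,:3].T+H[:3,3]
        return P@Rn.from_quat(st['eef_rot']).as_matrix().T+st['eef_pos']
    return (P-i['t'])@i['R']
def wheels(P,d,lo=.005,hi=.018):
    m=((P[...,2]>lo)&(P[...,2]<hi)&(d>0)).astype(np.uint8)
    n,L,S,_=cv2.connectedComponentsWithStats(m)
    out=[]
    for k in range(1,n):
        Q=P[L==k]
        (cx,cy),(w,h),_=cv2.minAreaRect(Q[:,:2].astype(np.float32))
        if .045<w<.07 and .045<h<.07:
            c,r=cv2.minEnclosingCircle(Q[:,:2].astype(np.float32))
            hole=(np.hypot(Q[:,0]-cx,Q[:,1]-cy)<.006).mean()
            out.append((round(cx,4),round(cy,4),round(r,4),round(np.median(Q[:,2]),4),len(Q),round(hole,3)))
    return out
E
python3 - <<'E'
from h import *
i=imaging.camera_info('wrist'); print(i)
p,d=imaging.capture('top'); P=cloud('top',d)
for w in wheels(P,d): print(w)
m=(P[...,2]>.06)&(P[...,2]<.078)&(abs(P[...,0]-.63)<.1)&(abs(P[...,1]+.18)<.17)
n,L,S,_=cv2.connectedComponentsWithStats(m.astype(np.uint8))
k=1+np.argmax(S[1:,4]); print(cv2.minAreaRect(P[L==k][:,:2].astype(np.float32)))
for c in ['top']:
  for l in ['jar','hammer','brush','cup','tin','mandrel']: print(l,[(round(r['p'],2),np.round(r['location'],3).tolist()) for r in place_of(c,l)][:2])
# arm bar
m=(P[...,2]>.05)&(P[...,2]<.075)&(P[...,0]<.575)&(P[...,0]>.5)&(abs(P[...,1]+.2)<.1)
Q=P[m]; print(len(Q),cv2.minAreaRect(Q[:,:2].astype(np.float32)))
E
```

```text
{'mtx': array([[297.46538613,   0.        , 284.73849383],
       [  0.        , 297.46538613, 208.81524097],
       [  0.        ,   0.        ,   1.        ]]), 'hand_eye': array([[ 8.77011745e-04, -9.66248521e-01, -2.57610221e-01,
         7.45410276e-02],
       [ 9.99999304e-01,  6.44034381e-04,  9.88756831e-04,
        -1.01500321e-03],
       [-7.89474987e-04, -2.57610909e-01,  9.66248413e-01,
        -1.79242866e-01],
       [ 0.00000000e+00,  0.00000000e+00,  0.00000000e+00,
         1.00000000e+00]])}
(0.8597, -0.3928, 0.0346, np.float64(0.0072), 97, np.float64(0.01))
(0.6269, 0.2552, 0.0322, np.float64(0.0096), 233, np.float64(0.004))
(0.6116, 0.1335, 0.0299, np.float64(0.0098), 250, np.float64(0.036))
(0.5132, 0.3129, 0.0325, np.float64(0.0096), 228, np.float64(0.0))
(0.5093, 0.0557, 0.0292, np.float64(0.0096), 229, np.float64(0.0))
(0.4741, 0.1924, 0.0296, np.float64(0.0099), 237, np.float64(0.0))
(0.4689, -0.0569, 0.0313, np.float64(0.0099), 238, np.float64(0.0))
((0.6332979202270508, -0.17484191060066223), (0.25973644852638245, 0.08203998953104019), 79.73101043701172)
jar [(0.6, [0.368, 0.139, 0.0])]
hammer [(0.61, [0.786, 0.186, -0.0])]
brush [(0.6, [0.417, -0.505, 0.0])]
cup [(0.84, [0.706, 0.366, -0.0])]
tin []
mandrel [(0.84, [0.424, 0.483, -0.002])]
277 ((0.5524183511734009, -0.21333593130111694), (0.044097576290369034, 0.13353672623634338), 0.3487434685230255)
```

>>> {"method": "send_rows", "body": {"targets": [{"dp":[0,0,-0.018],"rot":[0,0,-0.137],"claw":0.2},{"dp":[0,0,-0.018],"rot":[0,0,-0.137],"claw":0.2},{"dp":[0,0,-0.018],"rot":[0,0,-0.137],"claw":0.2},{"dp":[0,0,-0.018],"rot":[0,0,-0.137],"claw":0.2},{"dp":[0,0,-0.018],"rot":[0,0,-0.137],"claw":0.2}], "force": 5}}

```text
time: 1.75
eef_pos: [0.2325, -0.6069, 0.2962]
eef_rot: [0.864, 0.504, 0.0, 0.0]
wrist_force: [0.7, -0.6, 0.0]
gripper_width: 0.0573
grasp_force: 0.0
```

>>> {"method": "send_rows", "body": {"targets": [{"dp":[0,0,-0.018],"rot":[0,0,-0.137],"claw":0.2},{"dp":[0,0,-0.018],"rot":[0,0,-0.137],"claw":0.2},{"dp":[0,0,-0.018],"rot":[0,0,-0.137],"claw":0.2},{"dp":[0,0,-0.018],"rot":[0,0,-0.137],"claw":0.2},{"dp":[0,0,0],"rot":[0,0,0],"claw":0.2}]}}

```text
time: 2.25
eef_pos: [0.2327, -0.608, 0.3708]
eef_rot: [0.697, 0.717, -0.002, 0.002]
wrist_force: [-1.3, -0.4, 0.5]
gripper_width: 0.0376
grasp_force: 0.0
```

>>> {"method": "send_rows", "body": {"targets": [{"dp":[0.036,0.027,0],"rot":[0,0,0],"claw":0.2},{"dp":[0.036,0.027,0],"rot":[0,0,0],"claw":0.2},{"dp":[0.036,0.027,0],"rot":[0,0,0],"claw":0.2},{"dp":[0.036,0.027,0],"rot":[0,0,0],"claw":0.2},{"dp":[0.036,0.027,0],"rot":[0,0,0],"claw":0.2}]}}

```text
time: 2.75
eef_pos: [0.363, -0.4214, 0.3661]
eef_rot: [0.699, 0.716, 0.0, -0.001]
wrist_force: [0.7, -0.1, 0.0]
gripper_width: 0.0378
grasp_force: 0.0
```

>>> {"method": "send_rows", "body": {"targets": [{"dp":[0.036,0.027,0],"rot":[0,0,0],"claw":0.2},{"dp":[0.036,0.027,0],"rot":[0,0,0],"claw":0.2},{"dp":[0.036,0.027,0],"rot":[0,0,0],"claw":0.2},{"dp":[0.036,0.027,0],"rot":[0,0,0],"claw":0.2},{"dp":[0.036,0.027,0],"rot":[0,0,0],"claw":0.2}]}}

```text
time: 3.25
eef_pos: [0.4929, -0.2377, 0.3663]
eef_rot: [0.698, 0.716, -0.0, -0.001]
wrist_force: [0.2, -0.4, 0.5]
gripper_width: 0.0377
grasp_force: 0.0
```

>>> {"method": "send_rows", "body": {"targets": [{"dp":[0.036,0.027,0],"rot":[0,0,0],"claw":0.2},{"dp":[0.036,0.027,0],"rot":[0,0,0],"claw":0.2},{"dp":[0,0,0],"rot":[0,0,0],"claw":0.2},{"dp":[0,0,0],"rot":[0,0,0],"claw":0.2}]}}

```text
time: 3.65
eef_pos: [0.5443, -0.1653, 0.3662]
eef_rot: [0.697, 0.717, -0.0, -0.001]
wrist_force: [-0.0, -0.1, 0.4]
gripper_width: 0.0377
grasp_force: 0.0
```

```bash
cat >> h.py <<'E'
def head(s): 
    x=Rn.from_quat(s['eef_rot']).as_matrix()[:,0]; return np.degrees(np.arctan2(x[1],x[0]))
def to_tool(s,v): return np.round(Rn.from_quat(s['eef_rot']).as_matrix().T@np.asarray(v),4)
E
python3 - <<'E'
from h import *
s=monitor.get_state(); print(s['time'],s['eef_pos'],head(s),s['gripper_width'],s['q'])
p,d=save('wrist','c'); P=cloud('wrist',d,s)
for l in ['peg_tip','peg_seat','keeper_pivot','swing_pivot']: print(l,[(round(r['p'],2),np.round(r['location'],4).tolist()) for r in place_of('wrist',l)][:2])
E
```

```text
3.65 [ 0.5442678  -0.16528824  0.36623232] 91.58958786279388 0.037691081065126905 [-4.93910495e-01 -3.01823142e-02  1.56700603e+00 -3.98306718e-04
  1.60645826e+00 -5.21668315e-01]
peg_tip [(0.59, [0.5427, -0.1656, 0.1275])]
peg_seat [(0.97, [0.5407, -0.1608, 0.0673])]
keeper_pivot [(0.82, [0.5485, -0.2327, 0.1219])]
swing_pivot [(0.72, [0.5435, -0.2632, 0.0577])]
```

View pics/c.png

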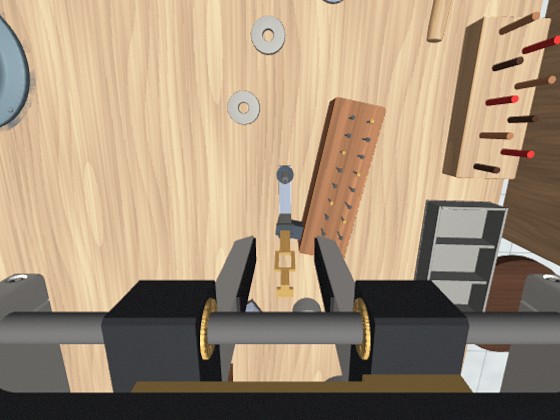

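The picture shows the peg at (285,174), directly below the fingers, and the keeper folded back behind it. I'll descend and grip the peg.

>>> {"method": "send_rows", "body": {"targets": [{"dp":[0,-0.001,0.045],"rot":[0,0,0],"claw":0.2},{"dp":[0,0,0.045],"rot":[0,0,0],"claw":0.2},{"dp":[0,0,0.045],"rot":[0,0,0],"claw":0.2},{"dp":[0,0,0.045],"rot":[0,0,0],"claw":0.2},{"dp":[0,0,0.045],"rot":[0,0,0],"claw":0.2}]}}

```text
time: 4.4
eef_pos: [0.5428, -0.167, 0.141]
eef_rot: [0.698, 0.716, 0.0, 0.0]
wrist_force: [0.7, 0.2, -0.3]
gripper_width: 0.0373
grasp_force: 0.0
```

>>> {"method": "send_rows", "body": {"targets": [{"dp":[0,0,0.045],"rot":[0,0,0],"claw":0.2},{"dp":[0,0,0],"rot":[0,0,0],"claw":0.8},{"dp":[0,0,0],"rot":[0,0,0],"claw":0.8},{"dp":[0,0,0],"rot":[0,0,0],"claw":0.8},{"dp":[0,0,0],"rot":[0,0,0],"claw":0.8}]}}

```text
time: 4.9
eef_pos: [0.545, -0.1674, 0.1008]
eef_rot: [0.697, 0.717, 0.0, 0.003]
wrist_force: [-1.0, -0.5, 4.0]
gripper_width: 0.0113
grasp_force: 5.0
```

>>> {"method": "send_rows", "body": {"targets": [{"dp":[0,0,0],"rot":[0,0,0],"claw":0.8},{"dp":[0,0,0],"rot":[0,0,0],"claw":0.8},{"dp":[0,0,0],"rot":[0,0,0],"claw":0.8}]}}

```text
time: 5.2
eef_pos: [0.5451, -0.1674, 0.1007]
eef_rot: [0.697, 0.717, 0.0, 0.003]
wrist_force: [-1.4, -0.7, 7.1]
gripper_width: 0.0115
grasp_force: 5.0
```

```bash
python3 - <<'E'
from h import *
s=monitor.get_state(); print(s['wrist_force'],s['ft_torque'])
p,d=imaging.capture('scene'); q,e=imaging.capture('wrist')
c=cv2.resize(p[130:290,160:340],None,fx=3,fy=3,interpolation=cv2.INTER_CUBIC)[:480]
w=cv2.resize(q[100:420],(280,160)); 
cv2.imwrite('pics/d.png',np.hstack([c[:,:,::-1],np.pad(w[:,:,::-1],((0,320),(0,0),(0,0)))[:, :259]]))
E
```

```text
[-1.40375195 -0.67196193  7.09727456] [-0.20325774  0.25566996  0.02625882]
```

View pics/d.png

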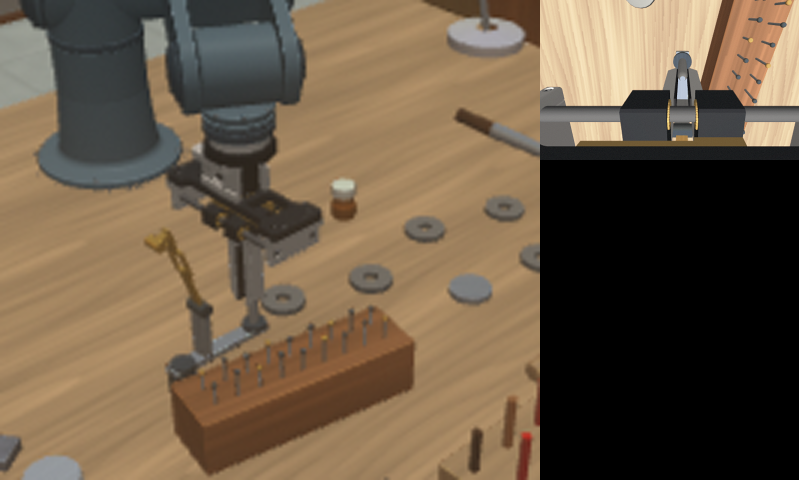

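Nothing obstructs the gripper, and the peg is held between the fingers. Now I'll swing the arm on its arc.

>>> {"method": "send_rows", "body": {"targets": [{"dp":[-0.001,-0.0129,0],"rot":[0,0,-0.137],"claw":0.8},{"dp":[-0.001,-0.0129,0],"rot":[0,0,-0.137],"claw":0.8},{"dp":[-0.001,-0.0129,0],"rot":[0,0,-0.137],"claw":0.8},{"dp":[-0.001,-0.0129,0],"rot":[0,0,-0.137],"claw":0.8},{"dp":[-0.001,-0.0129,0],"rot":[0,0,-0.137],"claw":0.8}]}}

```text
time: 5.8
eef_pos: [0.486, -0.1899, 0.1005]
eef_rot: [0.413, 0.911, 0.001, 0.003]
wrist_force: [1.0, 2.1, 6.9]
gripper_width: 0.0114
grasp_force: 5.0
```

>>> {"method": "send_rows", "body": {"targets": [{"dp":[-0.001,-0.0129,0],"rot":[0,0,-0.137],"claw":0.8},{"dp":[-0.001,-0.0129,0],"rot":[0,0,-0.137],"claw":0.8},{"dp":[-0.001,-0.0129,0],"rot":[0,0,-0.137],"claw":0.8},{"dp":[0,0,0],"rot":[0,0,0],"claw":0.8}]}}

```text
time: 6.2
eef_pos: [0.462, -0.2225, 0.1002]
eef_rot: [0.221, 0.975, -0.001, 0.002]
wrist_force: [-2.5, 0.1, 6.9]
gripper_width: 0.0118
grasp_force: 5.0
```

>>> {"method": "send_rows", "body": {"targets": [{"dp":[-0.0005,-0.0095,0],"rot":[0,0,-0.1],"claw":0.8},{"dp":[-0.0005,-0.0095,0],"rot":[0,0,-0.1],"claw":0.8},{"dp":[0,-0.006,0],"rot":[0,0,-0.06],"claw":0.8},{"dp":[0,0,0],"rot":[0,0,0],"claw":0.8}]}}

```text
time: 6.6
eef_pos: [0.4551, -0.2443, 0.1]
eef_rot: [0.094, 0.996, 0.001, 0.002]
wrist_force: [1.7, 5.1, 7.1]
gripper_width: 0.0116
grasp_force: 5.0
```

>>> {"method": "send_rows", "body": {"targets": [{"dp":[0,-0.003,0],"rot":[0,0,0],"claw":0.8},{"dp":[0,0,0],"rot":[0,0,0],"claw":0.8}]}}

```text
time: 6.8
eef_pos: [0.4548, -0.2459, 0.0999]
eef_rot: [0.094, 0.996, 0.002, 0.002]
wrist_force: [2.8, 10.4, 9.0]
gripper_width: 0.0149
grasp_force: 5.0
```

>>> {"method": "send_rows", "body": {"targets": [{"dp":[0,0.0035,0],"rot":[0,0,0],"claw":0.2},{"dp":[0,0,0],"rot":[0,0,0],"claw":0.2},{"dp":[0,0,0],"rot":[0,0,0],"claw":0.2},{"dp":[0,0,-0.045],"rot":[0,0,0],"claw":0.2},{"dp":[0,0,-0.045],"rot":[0,0,0],"claw":0.2}]}}

```text
time: 7.3
eef_pos: [0.4522, -0.2431, 0.1871]
eef_rot: [0.093, 0.996, 0.001, -0.002]
wrist_force: [1.6, -0.8, 0.4]
gripper_width: 0.0371
grasp_force: 0.0
```

>>> {"method": "send_rows", "body": {"targets": [{"dp":[0,0,-0.045],"rot":[0,0,0],"claw":-1},{"dp":[0,0,-0.045],"rot":[0,0,0],"claw":-1},{"dp":[0,0,-0.045],"rot":[0,0,0],"claw":-1},{"dp":[0,0,-0.045],"rot":[0,0,0],"claw":-1},{"dp":[0,0,0],"rot":[0,0,0],"claw":-1}]}}

```text
time: 7.8
eef_pos: [0.4552, -0.2455, 0.3754]
eef_rot: [0.093, 0.996, -0.004, 0.005]
wrist_force: [-0.8, -1.0, 0.2]
gripper_width: 0.0739
grasp_force: 0.0
```

```bash
cat >> h.py <<'E'
def pts(cam,l,n=1): return [(round(r['p'],2),np.round(r['location'],4).tolist()) for r in place_of(cam,l)][:n]
def tips(P,c,z0=.115,z1=.135,r=.02):
    m=(P[...,2]>z0)&(P[...,2]<z1)&(np.hypot(P[...,0]-c[0],P[...,1]-c[1])<r)
    Q=P[m]; return len(Q),np.round(Q.mean(0),4) if len(Q) else None, np.round(np.median(Q,0),4) if len(Q) else None
E
python3 - <<'E'
from h import *
s=monitor.get_state(); print(s['time'],s['eef_pos'],head(s),s['gripper_width'])
p,d=save('wrist','e'); P=cloud('wrist',d,s)
print(tips(P,(.45,-.243)))
for z in (.06,.075,.09,.105): print(z,tips(P,(.45,-.243),z,z+.012))
for l in ['peg_tip','peg_seat','keeper_pivot','keeper_grip','swing_pivot']: print(l,pts('wrist',l))
p,d=imaging.capture('top'); P=cloud('top',d)
print(tips(P,(.45,-.243)))
for l in ['peg_tip','peg_seat','keeper_pivot','keeper_grip','swing_pivot']: print(l,pts('top',l))
for w in wheels(P,d): print(w)
E
```

```text
7.8 [ 0.45516362 -0.24554997  0.37536589] 169.28321636213545 0.07391972479481589
(41, array([ 0.446 , -0.2423,  0.1229]), array([ 0.4451, -0.2423,  0.1232]))
0.06 (230, array([ 0.4494, -0.2429,  0.0662]), array([ 0.4479, -0.2432,  0.0675]))
0.075 (8, array([ 0.4428, -0.2419,  0.0799]), array([ 0.4422, -0.2416,  0.08  ]))
0.09 (9, array([ 0.4426, -0.2416,  0.0946]), array([ 0.4421, -0.2408,  0.094 ]))
0.105 (8, array([ 0.4423, -0.242 ,  0.112 ]), array([ 0.4421, -0.2416,  0.1125]))
peg_tip [(0.72, [0.4456, -0.2414, 0.1302])]
peg_seat [(0.63, [0.4498, -0.2408, 0.0676])]
keeper_pivot [(0.73, [0.5202, -0.2536, 0.1178])]
keeper_grip [(0.71, [0.5653, -0.2655, 0.2206])]
swing_pivot [(0.96, [0.5438, -0.2583, 0.0606])]
(0, None, None)
peg_tip [(0.68, [0.597, -0.4557, 0.0025])]
peg_seat []
keeper_pivot []
keeper_grip []
swing_pivot []
(0.8888, -0.341, 0.0335, np.float64(0.0073), 84, np.float64(0.071))
(0.6278, 0.2546, 0.0317, np.float64(0.0102), 236, np.float64(0.004))
(0.613, 0.1318, 0.0304, np.float64(0.0096), 248, np.float64(0.052))
(0.513, 0.314, 0.0294, np.float64(0.0097), 223, np.float64(0.0))
(0.5105, 0.0571, 0.0293, np.float64(0.0097), 218, np.float64(0.009))
(0.4749, 0.1935, 0.0303, np.float64(0.0096), 234, np.float64(0.0))
(0.4676, -0.0584, 0.0316, np.float64(0.0096), 239, np.float64(0.0))
```

View pics/e.png

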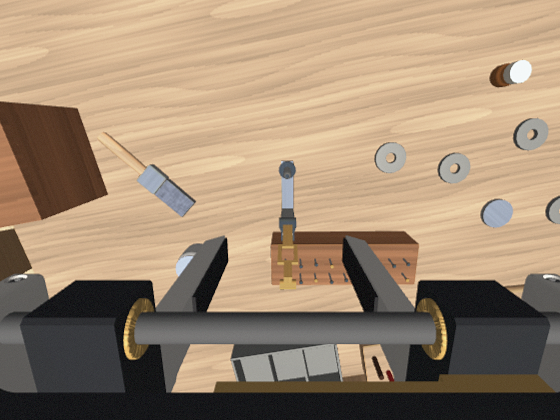

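Arm fully out, tip seen at (287,168). Peg axis is about (0.4475,-0.2425), along heading 169.5°. On to the first wheel.

>>> {"method": "send_rows", "body": {"targets": [{"dp":[0.0055,0.0465,0],"rot":[0,0,0],"claw":-1},{"dp":[0.0055,0.0465,0],"rot":[0,0,0],"claw":-1},{"dp":[0.0055,0.0465,0],"rot":[0,0,0],"claw":-1},{"dp":[0.0055,0.0465,0.03],"rot":[0,0,0],"claw":-1},{"dp":[0,0,0.045],"rot":[0,0,0],"claw":-1}]}}

```text
time: 8.9
eef_pos: [0.4679, -0.0583, 0.2984]
eef_rot: [0.09, 0.996, -0.001, 0.004]
wrist_force: [0.3, -0.8, -0.1]
gripper_width: 0.094
grasp_force: 0.0
```

>>> {"method": "send_rows", "body": {"targets": [{"dp":[0,0,0.045],"rot":[0,0,0],"claw":-1},{"dp":[0,0,0.045],"rot":[0,0,0],"claw":-1},{"dp":[0,0,0.03],"rot":[0,0,0],"claw":-1},{"dp":[0,0,0],"rot":[0,0,0],"claw":-1},{"dp":[0,0,0],"rot":[0,0,0],"claw":-1}]}}

```text
time: 9.4
eef_pos: [0.4663, -0.0617, 0.1763]
eef_rot: [0.093, 0.996, -0.0, 0.0]
wrist_force: [0.4, -0.0, 1.1]
gripper_width: 0.0942
grasp_force: 0.0
```

```bash
cat > w.py <<'E'
from h import *
def look(n):
    s=monitor.get_state(); print(round(s['time'],2),np.round(s['eef_pos'],4),round(head(s),1),round(s['gripper_width'],4))
    p,d=imaging.capture('wrist'); cv2.imwrite(f'pics/{n}.png',p[:,:,::-1]); P=cloud('wrist',d,s)
    m=((P[...,2]>.006)&(P[...,2]<.016)&(d>0)).astype(np.uint8)
    c=P[...,:2]
    for w in wheels(P,d,.006,.016):
        print(w,'tool shift',to_tool(s,[w[0]-s['eef_pos'][0],w[1]-s['eef_pos'][1],0]))
if __name__=='__main__':
    import sys; look(sys.argv[1])
E
python3 w.py f
```

```text
9.4 [ 0.4663 -0.0617  0.1763] 169.3 0.0942
(0.4733, 0.1922, 0.0282, np.float64(0.0097), 1711, np.float64(0.0)) tool shift [ 0.0403  0.2508 -0.    ]
(0.4682, -0.0553, 0.028, np.float64(0.0098), 1488, np.float64(0.0)) tool shift [-0.0007  0.0067 -0.    ]
(0.5083, 0.0569, 0.028, np.float64(0.0098), 1456, np.float64(0.0)) tool shift [-0.0192  0.1244 -0.    ]
(0.6063, 0.132, 0.0283, np.float64(0.0098), 1118, np.float64(0.058)) tool shift [-0.1016  0.2164  0.    ]
```

>>> {"method": "send_rows", "body": {"targets": [{"dp":[-0.001,0.0065,0.043],"rot":[0,0,0],"claw":-1},{"dp":[0,0,0.043],"rot":[0,0,0],"claw":-1},{"dp":[0,0,0.043],"rot":[0,0,0],"claw":-1},{"dp":[0,0,0.043],"rot":[0,0,0],"claw":-1},{"dp":[0,0,0],"rot":[0,0,0],"claw":-1}], "force": 12}}

```text
time: 9.95
eef_pos: [0.4693, -0.0559, 0.0027]
eef_rot: [0.093, 0.996, 0.0, -0.0]
wrist_force: [0.0, 0.4, 0.5]
gripper_width: 0.0937
grasp_force: 0.0
```

>>> {"method": "send_rows", "body": {"targets": [{"dp":[0,0,0],"rot":[0,0,0],"claw":0},{"dp":[0,0,0],"rot":[0,0,0],"claw":0},{"dp":[0,0,0],"rot":[0,0,0],"claw":0},{"dp":[0,0,0],"rot":[0,0,0],"claw":0},{"dp":[0,0,0],"rot":[0,0,0],"claw":0}]}}

```text
time: 10.45
eef_pos: [0.4685, -0.0555, 0.0041]
eef_rot: [0.093, 0.996, -0.0, 0.001]
wrist_force: [-1.1, -0.1, 0.3]
gripper_width: 0.0574
grasp_force: 0.4
```

>>> {"method": "send_rows", "body": {"targets": [{"dp":[0,0,-0.04],"rot":[0,0,0],"claw":0},{"dp":[0,0,-0.05],"rot":[0,0,0],"claw":0},{"dp":[0,0,-0.05],"rot":[0,0,0],"claw":0},{"dp":[0,0,-0.04],"rot":[0,0,0],"claw":0},{"dp":[0,0,0],"rot":[0,0,0],"claw":0}]}}

```text
time: 10.95
eef_pos: [0.4718, -0.0567, 0.1903]
eef_rot: [0.093, 0.996, -0.002, 0.006]
wrist_force: [-0.3, -1.3, -0.5]
gripper_width: 0.056
grasp_force: 12.0
```

```bash
cat > held.py <<'E'
from h import *
import sys
# held wheel + peg relative to it
s=monitor.get_state(); p,d=imaging.capture('wrist')
if len(sys.argv)>1: cv2.imwrite(f'pics/{sys.argv[1]}.png',p[:,:,::-1])
P=cloud('wrist',d,s); T=(P-s['eef_pos'])@Rn.from_quat(s['eef_rot']).as_matrix()
print(round(s['time'],2),np.round(s['eef_pos'],4),round(head(s),1),round(s['gripper_width'],4),s['grasp_force'])
m=(d>0)&(T[...,2]>-.02)&(T[...,2]<.008)&(np.abs(T[...,1])<.026)&(np.abs(T[...,0])<.045)
Q=T[m]; zt=np.median(Q[:,2]); Q=Q[np.abs(Q[:,2]-zt)<.003]
from scipy.optimize import least_squares
hull=cv2.convexHull(Q[:,:2].astype(np.float32))[:,0]
e=hull[np.abs(hull[:,1])<.024]
r=least_squares(lambda c:np.hypot(e[:,0]-c[0],e[:,1]-c[1])-.028,[0,0],loss='soft_l1',f_scale=.001).x
print('held: top z',round(zt,4),'centre tool',np.round(r,4),'xrange',Q[:,0].min().round(4),Q[:,0].max().round(4),len(Q))
c=s['eef_pos']+Rn.from_quat(s['eef_rot']).as_matrix()@np.array([r[0],r[1],zt])
print('centre world',np.round(c,4)); v=np.array([.4475,-.2425,0])-c; v[2]=0; print('to peg, tool axes',to_tool(s,v))
E
python3 held.py g
```

```text
10.95 [ 0.4718 -0.0567  0.1903] 169.3 0.056 11.999843940138817
held: top z -0.0058 centre tool [0.0003 0.0005] xrange -0.0277 0.028 4984
centre world [ 0.4715 -0.0561  0.1961]
to peg, tool axes [-0.011  -0.1877  0.0006]
```

View pics/g.png

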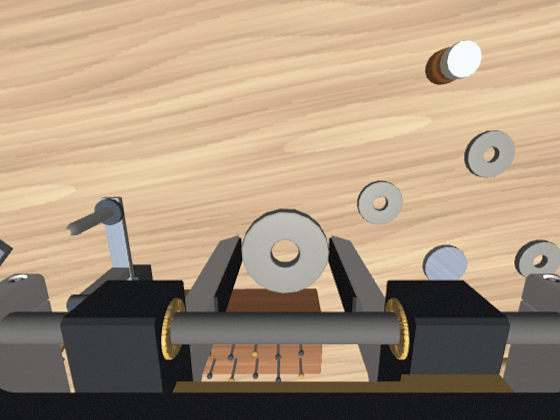

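The wheel is held centred between the fingers at (285,250), and its bore is visible. Carry it over the peg.

>>> {"method": "send_rows", "body": {"targets": [{"dp":[-0.0035,-0.047,0],"rot":[0,0,0],"claw":0},{"dp":[-0.0035,-0.047,0],"rot":[0,0,0],"claw":0},{"dp":[-0.0035,-0.047,0],"rot":[0,0,0],"claw":0},{"dp":[-0.0035,-0.047,0],"rot":[0,0,0],"claw":0},{"dp":[0,0,0],"rot":[0,0,0],"claw":0}]}}

```text
time: 11.5
eef_pos: [0.4452, -0.2463, 0.1813]
eef_rot: [0.096, 0.995, 0.0, -0.001]
wrist_force: [-0.4, 1.0, -1.5]
gripper_width: 0.0559
grasp_force: 12.0
```

>>> {"method": "send_rows", "body": {"targets": [{"dp":[0,0,0],"rot":[0,0,0],"claw":0},{"dp":[0,0,0.02],"rot":[0,0,0],"claw":0},{"dp":[0,0,0],"rot":[0,0,0],"claw":0},{"dp":[0,0,0],"rot":[0,0,0],"claw":0},{"dp":[0,0,0],"rot":[0,0,0],"claw":0}]}}

```text
time: 12.0
eef_pos: [0.4474, -0.242, 0.1639]
eef_rot: [0.093, 0.996, -0.0, 0.0]
wrist_force: [0.1, 0.2, -0.5]
gripper_width: 0.0564
grasp_force: 12.0
```

```bash
python3 held.py i
```

```text
12.0 [ 0.4474 -0.242   0.1639] 169.4 0.0564 11.999831199645996
held: top z -0.0058 centre tool [0.0004 0.0004] xrange -0.0277 0.0278 4979
centre world [ 0.4471 -0.2415  0.1697]
to peg, tool axes [-0.0006 -0.0009  0.    ]
```

View pics/i.png

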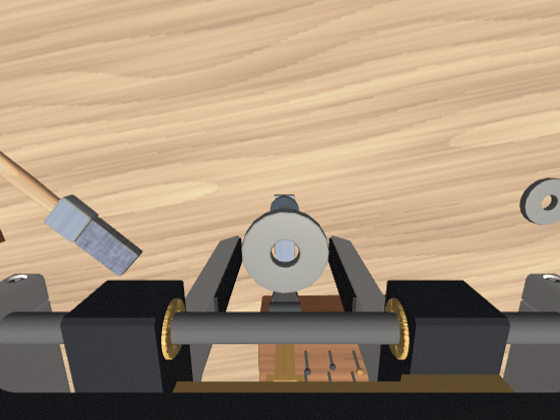

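The bore at (285,250) lines up with the peg. Lowering.

>>> {"method": "send_rows", "body": {"targets": [{"dp":[0,0,0.015],"rot":[0,0,0],"claw":0},{"dp":[0,0,0.015],"rot":[0,0,0],"claw":0},{"dp":[0,0,0.01],"rot":[0,0,0],"claw":0},{"dp":[0,0,0],"rot":[0,0,0],"claw":0}]}}

```text
time: 12.45
eef_pos: [0.4459, -0.2417, 0.1214]
eef_rot: [0.093, 0.996, 0.001, -0.002]
wrist_force: [-0.5, 0.1, -0.8]
gripper_width: 0.056
grasp_force: 12.0
```

>>> {"method": "send_rows", "body": {"targets": [{"dp":[0,0,0.016],"rot":[0,0,0],"claw":0},{"dp":[0,0,0.016],"rot":[0,0,0],"claw":0},{"dp":[0,0,0.016],"rot":[0,0,0],"claw":0},{"dp":[0,0,0],"rot":[0,0,0],"claw":0},{"dp":[0,0,0],"rot":[0,0,0],"claw":0}]}}

```text
time: 12.95
eef_pos: [0.4473, -0.2429, 0.076]
eef_rot: [0.093, 0.996, -0.0, 0.0]
wrist_force: [0.6, -0.8, -1.3]
gripper_width: 0.0564
grasp_force: 12.0
```

>>> {"method": "send_rows", "body": {"targets": [{"dp":[0,0,0],"rot":[0,0,0],"claw":-0.7},{"dp":[0,0,0],"rot":[0,0,0],"claw":-0.7},{"dp":[0,0,0],"rot":[0,0,0],"claw":-0.7},{"dp":[0,0,-0.04],"rot":[0,0,0],"claw":-0.7},{"dp":[0,0,-0.04],"rot":[0,0,0],"claw":-0.7}]}}

```text
time: 13.45
eef_pos: [0.4462, -0.242, 0.1557]
eef_rot: [0.093, 0.996, 0.001, -0.001]
wrist_force: [0.0, -1.1, 0.2]
gripper_width: 0.0799
grasp_force: 0.0
```

>>> {"method": "send_rows", "body": {"targets": [{"dp":[0,0,-0.04],"rot":[0,0,0],"claw":-1},{"dp":[0,0.04,0],"rot":[0,0,0],"claw":-1},{"dp":[0,0.044,0],"rot":[0,0,0],"claw":-1},{"dp":[-0.001,0.044,0],"rot":[0,0,0],"claw":-1},{"dp":[-0.001,0.044,0],"rot":[0,0,0],"claw":-1}]}}

```text
time: 13.95
eef_pos: [0.4812, -0.0726, 0.1962]
eef_rot: [0.094, 0.996, -0.0, 0.001]
wrist_force: [1.2, -0.7, -0.5]
gripper_width: 0.0943
grasp_force: 0.0
```

>>> {"method": "send_rows", "body": {"targets": [{"dp":[-0.001,0.044,0],"rot":[0,0,0],"claw":-1},{"dp":[-0.001,0.044,0],"rot":[0,0,0],"claw":-1},{"dp":[0,0.045,0],"rot":[0,0,0],"claw":-1},{"dp":[0,0,0],"rot":[0,0,0],"claw":-1},{"dp":[0,0,0],"rot":[0,0,0],"claw":-1}]}}

```text
time: 14.45
eef_pos: [0.5076, 0.057, 0.1957]
eef_rot: [0.092, 0.996, -0.0, 0.0]
wrist_force: [0.4, -0.1, 0.7]
gripper_width: 0.0939
grasp_force: 0.0
```

```bash
python3 w.py j; python3 - <<'E'
from h import *
p,d=imaging.capture('top'); P=cloud('top',d)
for w in wheels(P,d): print(w)
m=(np.hypot(P[...,0]-.4475,P[...,1]+.2425)<.035)&(P[...,2]>.072)&(P[...,2]<.09);Q=P[m]
print('on peg',len(Q),cv2.minEnclosingCircle(Q[:,:2].astype(np.float32)) if len(Q) else 0,np.median(Q[:,2]) if len(Q) else 0)
cv2.imwrite('pics/k.png',cv2.resize(p[140:320,120:420],None,fx=2.6,fy=2.6)[:,:,::-1])
E
```

```text
14.45 [0.5076 0.057  0.1957] 169.4 0.0939
(0.4728, 0.1929, 0.0279, np.float64(0.0097), 1547, np.float64(0.0)) tool shift [ 5.920e-02  1.272e-01 -1.000e-04]
(0.5118, 0.3146, 0.0285, np.float64(0.0097), 1549, np.float64(0.0)) tool shift [ 4.31e-02  2.54e-01 -1.00e-04]
(0.5086, 0.057, 0.028, np.float64(0.0099), 1347, np.float64(0.0)) tool shift [-0.001   0.0002  0.    ]
(0.6258, 0.2553, 0.0286, np.float64(0.0097), 1210, np.float64(0.0)) tool shift [-0.0798  0.2167 -0.    ]
(0.6276, 0.255, 0.0285, np.float64(0.0092), 221, np.float64(0.005))
(0.5122, 0.3128, 0.0314, np.float64(0.0098), 239, np.float64(0.0))
on peg 268 ((0.44871532917022705, -0.24312642216682434), 0.027888715267181396) 0.07753529049208645
```

Wheel 1 is seated. Next is wheel 2.

>>> {"method": "send_rows", "body": {"targets": [{"dp":[-0.001,0,0.048],"rot":[0,0,0],"claw":-1},{"dp":[0,0,0.048],"rot":[0,0,0],"claw":-1},{"dp":[0,0,0.048],"rot":[0,0,0],"claw":-1},{"dp":[0,0,0.048],"rot":[0,0,0],"claw":-1},{"dp":[0,0,0],"rot":[0,0,0],"claw":-1}]}}

```text
time: 15.05
eef_pos: [0.5097, 0.0542, 0.0022]
eef_rot: [0.095, 0.995, 0.0, -0.0]
wrist_force: [-0.8, 0.0, -0.0]
gripper_width: 0.0941
grasp_force: 0.0
```

>>> {"method": "send_rows", "body": {"targets": [{"dp":[0,0,0],"rot":[0,0,0],"claw":0},{"dp":[0,0,0],"rot":[0,0,0],"claw":0},{"dp":[0,0,0],"rot":[0,0,0],"claw":0},{"dp":[0,0,0],"rot":[0,0,0],"claw":0},{"dp":[0,0,0],"rot":[0,0,0],"claw":0}]}}

```text
time: 15.55
eef_pos: [0.5086, 0.056, 0.0037]
eef_rot: [0.093, 0.996, -0.0, 0.0]
wrist_force: [0.3, 0.2, 0.8]
gripper_width: 0.0572
grasp_force: 0.1
```

>>> {"method": "send_rows", "body": {"targets": [{"dp":[0,0,0],"rot":[0,0,0],"claw":0},{"dp":[0,0,-0.045],"rot":[0,0,0],"claw":0},{"dp":[0,0,-0.045],"rot":[0,0,0],"claw":0},{"dp":[0,0,-0.045],"rot":[0,0,0],"claw":0},{"dp":[0,0,-0.045],"rot":[0,0,0],"claw":0}]}}

```text
time: 16.05
eef_pos: [0.5081, 0.0562, 0.1852]
eef_rot: [0.093, 0.996, 0.0, -0.0]
wrist_force: [1.5, 0.4, -0.9]
gripper_width: 0.0552
grasp_force: 12.0
```

>>> {"method": "send_rows", "body": {"targets": [{"dp":[0.001,-0.043,0],"rot":[0,0,0],"claw":0},{"dp":[0.001,-0.044,0],"rot":[0,0,0],"claw":0},{"dp":[0.001,-0.044,0],"rot":[0,0,0],"claw":0},{"dp":[0.001,-0.044,0],"rot":[0,0,0],"claw":0},{"dp":[0,-0.044,0],"rot":[0,0,0],"claw":0}]}}

```text
time: 16.55
eef_pos: [0.4632, -0.1598, 0.1835]
eef_rot: [0.093, 0.996, -0.0, 0.0]
wrist_force: [-0.3, -0.4, -0.6]
gripper_width: 0.055
grasp_force: 12.0
```

>>> {"method": "send_rows", "body": {"targets": [{"dp":[0,-0.044,0],"rot":[0,0,0],"claw":0},{"dp":[0,-0.043,0],"rot":[0,0,0],"claw":0},{"dp":[0,0,0.02],"rot":[0,0,0],"claw":0},{"dp":[0,0,0],"rot":[0,0,0],"claw":0},{"dp":[0,0,0],"rot":[0,0,0],"claw":0}]}}

```text
time: 17.05
eef_pos: [0.4475, -0.2432, 0.1631]
eef_rot: [0.093, 0.996, 0.0, -0.001]
wrist_force: [-0.2, 0.4, 0.6]
gripper_width: 0.0558
grasp_force: 12.0
```

```bash
python3 held.py
```

```text
17.05 [ 0.4475 -0.2432  0.1631] 169.3 0.0558 11.99994235066697
held: top z -0.0062 centre tool [0.0001 0.0005] xrange -0.0277 0.0279 4990
centre world [ 0.4475 -0.2427  0.1693]
to peg, tool axes [0.     0.0002 0.    ]
```

>>> {"method": "send_rows", "body": {"targets": [{"dp":[0,0,0.015],"rot":[0,0,0],"claw":0},{"dp":[0,0,0.015],"rot":[0,0,0],"claw":0},{"dp":[0,0,0.015],"rot":[0,0,0],"claw":0},{"dp":[0,0,0.016],"rot":[0,0,0],"claw":0},{"dp":[0,0,0.016],"rot":[0,0,0],"claw":0}]}}

```text
time: 17.6
eef_pos: [0.448, -0.2431, 0.0855]
eef_rot: [0.093, 0.996, -0.0, 0.0]
wrist_force: [0.1, 0.0, -1.2]
gripper_width: 0.055
grasp_force: 12.0
```

>>> {"method": "send_rows", "body": {"targets": [{"dp":[0,0,0],"rot":[0,0,0],"claw":0},{"dp":[0,0,0],"rot":[0,0,0],"claw":0},{"dp":[0,0,0],"rot":[0,0,0],"claw":-0.7},{"dp":[0,0,0],"rot":[0,0,0],"claw":-0.7},{"dp":[0,0,0],"rot":[0,0,0],"claw":-0.7}]}}

```text
time: 18.1
eef_pos: [0.4483, -0.2442, 0.0873]
eef_rot: [0.093, 0.996, -0.0, 0.001]
wrist_force: [0.6, 0.4, 0.8]
gripper_width: 0.076
grasp_force: 0.0
```

>>> {"method": "send_rows", "body": {"targets": [{"dp":[0,0,-0.036],"rot":[0,0,0],"claw":-0.7},{"dp":[0,0,-0.037],"rot":[0,0,0],"claw":-0.7},{"dp":[0,0,-0.037],"rot":[0,0,0],"claw":-1},{"dp":[0.006,0.048,0],"rot":[0,0,0],"claw":-1},{"dp":[0.006,0.048,0],"rot":[0,0,0],"claw":-1}]}}

```text
time: 18.6
eef_pos: [0.4547, -0.1476, 0.1988]
eef_rot: [0.095, 0.995, -0.001, 0.002]
wrist_force: [0.5, 1.0, 0.6]
gripper_width: 0.0937
grasp_force: 0.0
```

>>> {"method": "send_rows", "body": {"targets": [{"dp":[0.006,0.048,0],"rot":[0,0,0],"claw":-1},{"dp":[0.006,0.048,0],"rot":[0,0,0],"claw":-1},{"dp":[0.006,0.048,0],"rot":[0,0,0],"claw":-1},{"dp":[0.006,0.048,0],"rot":[0,0,0],"claw":-1},{"dp":[0.006,0.048,0],"rot":[0,0,0],"claw":-1}]}}

```text
time: 19.1
eef_pos: [0.469, 0.096, 0.1972]
eef_rot: [0.093, 0.996, 0.0, 0.001]
wrist_force: [1.3, 0.1, 0.2]
gripper_width: 0.0938
grasp_force: 0.0
```

>>> {"method": "send_rows", "body": {"targets": [{"dp":[0.007,0.048,0],"rot":[0,0,0],"claw":-1},{"dp":[0.007,0.048,0],"rot":[0,0,0],"claw":-1},{"dp":[0,0,0],"rot":[0,0,0],"claw":-1},{"dp":[0,0,0],"rot":[0,0,0],"claw":-1},{"dp":[0,0,0],"rot":[0,0,0],"claw":-1}]}}

```text
time: 19.6
eef_pos: [0.4731, 0.1902, 0.1966]
eef_rot: [0.094, 0.996, -0.0, 0.0]
wrist_force: [1.2, 0.1, 0.2]
gripper_width: 0.0938
grasp_force: 0.0
```

```bash
python3 w.py l; cat > peg.py <<'E'
from h import *
p,d=imaging.capture('top'); P=cloud('top',d)
m=(np.hypot(P[...,0]-.4475,P[...,1]+.2425)<.035)&(P[...,2]>.072)&(P[...,2]<.122);Q=P[m]
print('on peg',len(Q),cv2.minEnclosingCircle(Q[:,:2].astype(np.float32)) if len(Q) else 0,np.median(Q[:,2]) if len(Q) else 0,np.std(Q[:,2]))
E
python3 peg.py
```

```text
19.6 [0.4731 0.1902 0.1966] 169.2 0.0938
(0.473, 0.1929, 0.028, np.float64(0.0098), 1349, np.float64(0.0)) tool shift [ 0.0006  0.0027 -0.    ]
(0.5113, 0.3149, 0.0281, np.float64(0.0098), 1332, np.float64(0.0)) tool shift [-0.0142  0.1297 -0.    ]
(0.6265, 0.2549, 0.0284, np.float64(0.0098), 1041, np.float64(0.0)) tool shift [-0.1386  0.0922  0.    ]
(0.6088, 0.1345, 0.0281, np.float64(0.01), 1133, np.float64(0.049)) tool shift [-0.1437 -0.0294  0.    ]
on peg 319 ((0.44958245754241943, -0.24357804656028748), 0.028397494927048683) 0.086886616809379 0.006630507670613522
```

>>> {"method": "send_rows", "body": {"targets": [{"dp":[0.0005,0.0025,0.048],"rot":[0,0,0],"claw":-1},{"dp":[0,0,0.048],"rot":[0,0,0],"claw":-1},{"dp":[0,0,0.048],"rot":[0,0,0],"claw":-1},{"dp":[0,0,0.0485],"rot":[0,0,0],"claw":-1},{"dp":[0,0,0],"rot":[0,0,0],"claw":-1}]}}

```text
time: 20.2
eef_pos: [0.474, 0.1923, 0.0024]
eef_rot: [0.095, 0.996, -0.0, -0.0]
wrist_force: [-0.5, -0.9, 1.1]
gripper_width: 0.0943
grasp_force: 0.0
```

>>> {"method": "send_rows", "body": {"targets": [{"dp":[0,0,0],"rot":[0,0,0],"claw":0},{"dp":[0,0,0],"rot":[0,0,0],"claw":0},{"dp":[0,0,0],"rot":[0,0,0],"claw":0},{"dp":[0,0,0],"rot":[0,0,0],"claw":0},{"dp":[0,0,0],"rot":[0,0,0],"claw":0}]}}

```text
time: 20.7
eef_pos: [0.473, 0.1935, 0.0043]
eef_rot: [0.093, 0.996, 0.0, 0.0]
wrist_force: [-0.3, -1.5, 0.1]
gripper_width: 0.0573
grasp_force: 0.3
```

>>> {"method": "send_rows", "body": {"targets": [{"dp":[0,0,0],"rot":[0,0,0],"claw":0},{"dp":[0,0,-0.045],"rot":[0,0,0],"claw":0},{"dp":[0,0,-0.045],"rot":[0,0,0],"claw":0},{"dp":[0,0,-0.045],"rot":[0,0,0],"claw":0},{"dp":[0,0,-0.045],"rot":[0,0,0],"claw":0}]}}

```text
time: 21.2
eef_pos: [0.4724, 0.1936, 0.1856]
eef_rot: [0.093, 0.996, -0.0, -0.0]
wrist_force: [0.4, 0.2, -0.3]
gripper_width: 0.0559
grasp_force: 12.0
```

>>> {"method": "send_rows", "body": {"targets": [{"dp":[-0.006,-0.048,0],"rot":[0,0,0],"claw":0},{"dp":[-0.006,-0.048,0],"rot":[0,0,0],"claw":0},{"dp":[-0.006,-0.048,0],"rot":[0,0,0],"claw":0},{"dp":[-0.006,-0.048,0],"rot":[0,0,0],"claw":0},{"dp":[-0.006,-0.048,0],"rot":[0,0,0],"claw":0}]}}

```text
time: 21.7
eef_pos: [0.4573, -0.0494, 0.1841]
eef_rot: [0.093, 0.996, -0.0, 0.0]
wrist_force: [1.4, -0.6, 0.7]
gripper_width: 0.0555
grasp_force: 12.0
```

>>> {"method": "send_rows", "body": {"targets": [{"dp":[-0.006,-0.048,0],"rot":[0,0,0],"claw":0},{"dp":[-0.006,-0.048,0],"rot":[0,0,0],"claw":0},{"dp":[-0.007,-0.048,0],"rot":[0,0,0],"claw":0},{"dp":[-0.007,-0.0485,0],"rot":[0,0,0],"claw":0},{"dp":[0,0,0],"rot":[0,0,0],"claw":0}]}}

```text
time: 22.2
eef_pos: [0.447, -0.2465, 0.1842]
eef_rot: [0.096, 0.995, -0.001, 0.0]
wrist_force: [-0.6, 0.6, -1.0]
gripper_width: 0.0559
grasp_force: 12.0
```

>>> {"method": "send_rows", "body": {"targets": [{"dp":[0,0,0.02],"rot":[0,0,0],"claw":0},{"dp":[0,0,0],"rot":[0,0,0],"claw":0},{"dp":[0,0,0],"rot":[0,0,0],"claw":0}]}}

```text
time: 22.5
eef_pos: [0.4475, -0.2408, 0.1636]
eef_rot: [0.093, 0.996, 0.0, -0.001]
wrist_force: [-0.1, 0.8, 0.1]
gripper_width: 0.0557
grasp_force: 12.0
```

```bash
python3 held.py
```

```text
22.5 [ 0.4475 -0.2408  0.1636] 169.4 0.0557 11.999943824484944
held: top z -0.0056 centre tool [-0.0001  0.0005] xrange -0.0277 0.0275 4970
centre world [ 0.4477 -0.2403  0.1692]
to peg, tool axes [-0.0002 -0.0022 -0.    ]
```

>>> {"method": "send_rows", "body": {"targets": [{"dp":[0,-0.0015,0.015],"rot":[0,0,0],"claw":0},{"dp":[0,0,0.013],"rot":[0,0,0],"claw":0},{"dp":[0,0,0.013],"rot":[0,0,0],"claw":0},{"dp":[0,0,0.013],"rot":[0,0,0],"claw":0},{"dp":[0,0,0.013],"rot":[0,0,0],"claw":0}]}}

```text
time: 23.05
eef_pos: [0.4471, -0.243, 0.0955]
eef_rot: [0.093, 0.996, 0.0, -0.0]
wrist_force: [1.0, -0.3, -1.3]
gripper_width: 0.0556
grasp_force: 12.0
```

>>> {"method": "send_rows", "body": {"targets": [{"dp":[0,0,0],"rot":[0,0,0],"claw":0},{"dp":[0,0,0],"rot":[0,0,0],"claw":0},{"dp":[0,0,0],"rot":[0,0,0],"claw":-0.7},{"dp":[0,0,0],"rot":[0,0,0],"claw":-0.7},{"dp":[0,0,0],"rot":[0,0,0],"claw":-0.7}]}}

```text
time: 23.55
eef_pos: [0.4479, -0.2436, 0.0977]
eef_rot: [0.093, 0.996, -0.0, 0.001]
wrist_force: [-0.2, -0.7, 1.0]
gripper_width: 0.0765
grasp_force: 0.0
```

>>> {"method": "send_rows", "body": {"targets": [{"dp":[0,0,-0.033],"rot":[0,0,0],"claw":-0.7},{"dp":[0,0,-0.033],"rot":[0,0,0],"claw":-0.7},{"dp":[0,0,-0.034],"rot":[0,0,0],"claw":-1},{"dp":[0.003,0.0465,0],"rot":[0,0,0],"claw":-1},{"dp":[0.003,0.0465,0],"rot":[0,0,0],"claw":-1}]}}

```text
time: 24.05
eef_pos: [0.4597, -0.151, 0.1991]
eef_rot: [0.095, 0.995, -0.001, 0.002]
wrist_force: [0.3, 0.4, -0.1]
gripper_width: 0.0938
grasp_force: 0.0
```

>>> {"method": "send_rows", "body": {"targets": [{"dp":[0.003,0.0465,0],"rot":[0,0,0],"claw":-1},{"dp":[0.003,0.0465,0],"rot":[0,0,0],"claw":-1},{"dp":[0.003,0.0465,0],"rot":[0,0,0],"claw":-1},{"dp":[0.003,0.0465,0],"rot":[0,0,0],"claw":-1},{"dp":[0.003,0.0465,0],"rot":[0,0,0],"claw":-1}]}}

```text
time: 24.55
eef_pos: [0.4873, 0.0824, 0.1976]
eef_rot: [0.093, 0.996, -0.0, 0.001]
wrist_force: [1.3, 0.1, 0.4]
gripper_width: 0.094
grasp_force: 0.0
```

>>> {"method": "send_rows", "body": {"targets": [{"dp":[0.004,0.0465,0],"rot":[0,0,0],"claw":-1},{"dp":[0.004,0.0465,0],"rot":[0,0,0],"claw":-1},{"dp":[0.004,0.0465,0],"rot":[0,0,0],"claw":-1},{"dp":[0.004,0.0465,0],"rot":[0,0,0],"claw":-1},{"dp":[0.004,0.0465,0],"rot":[0,0,0],"claw":-1}]}}

```text
time: 25.05
eef_pos: [0.5108, 0.3147, 0.1975]
eef_rot: [0.093, 0.996, 0.0, 0.0]
wrist_force: [0.7, -0.8, -0.9]
gripper_width: 0.094
grasp_force: 0.0
```

>>> {"method": "send_rows", "body": {"targets": [{"dp":[0,0,0],"rot":[0,0,0],"claw":-1},{"dp":[0,0,0],"rot":[0,0,0],"claw":-1},{"dp":[0,0,0],"rot":[0,0,0],"claw":-1}]}}

```text
time: 25.35
eef_pos: [0.5108, 0.3118, 0.197]
eef_rot: [0.094, 0.996, -0.0, 0.0]
wrist_force: [0.0, 0.2, -0.3]
gripper_width: 0.0941
grasp_force: 0.0
```

```bash
python3 w.py m; python3 peg.py
```

```text
25.35 [0.5108 0.3118 0.197 ] 169.3 0.0941
(0.5116, 0.3157, 0.028, np.float64(0.0099), 1337, np.float64(0.0)) tool shift [-0.0001  0.004  -0.    ]
(0.6264, 0.2566, 0.028, np.float64(0.0099), 1086, np.float64(0.0)) tool shift [-0.1239 -0.0327  0.    ]
on peg 333 ((0.4490264058113098, -0.243367001414299), 0.02803008444607258) 0.0967839567204995 0.007188238134293343
```

>>> {"method": "send_rows", "body": {"targets": [{"dp":[0,0.0035,0.048],"rot":[0,0,0],"claw":-1},{"dp":[0,0,0.048],"rot":[0,0,0],"claw":-1},{"dp":[0,0,0.048],"rot":[0,0,0],"claw":-1},{"dp":[0,0,0.049],"rot":[0,0,0],"claw":-1},{"dp":[0,0,0],"rot":[0,0,0],"claw":-1}]}}

```text
time: 25.95
eef_pos: [0.5124, 0.315, 0.0026]
eef_rot: [0.094, 0.996, -0.0, -0.0]
wrist_force: [-0.4, 0.2, 0.8]
gripper_width: 0.0942
grasp_force: 0.0
```

>>> {"method": "send_rows", "body": {"targets": [{"dp":[0,0,0],"rot":[0,0,0],"claw":0},{"dp":[0,0,0],"rot":[0,0,0],"claw":0},{"dp":[0,0,0],"rot":[0,0,0],"claw":0},{"dp":[0,0,0],"rot":[0,0,0],"claw":0},{"dp":[0,0,0],"rot":[0,0,0],"claw":0}]}}

```text
time: 26.45
eef_pos: [0.5114, 0.316, 0.0043]
eef_rot: [0.093, 0.996, 0.0, 0.0]
wrist_force: [-0.5, -0.3, -0.4]
gripper_width: 0.0575
grasp_force: 0.3
```

>>> {"method": "send_rows", "body": {"targets": [{"dp":[0,0,0],"rot":[0,0,0],"claw":0},{"dp":[0,0,-0.045],"rot":[0,0,0],"claw":0},{"dp":[0,0,-0.045],"rot":[0,0,0],"claw":0},{"dp":[0,0,-0.045],"rot":[0,0,0],"claw":0},{"dp":[0,0,-0.045],"rot":[0,0,0],"claw":0}]}}

```text
time: 26.95
eef_pos: [0.5109, 0.316, 0.1855]
eef_rot: [0.093, 0.996, -0.0, -0.0]
wrist_force: [1.7, 0.1, -1.1]
gripper_width: 0.0562
grasp_force: 12.0
```

>>> {"method": "send_rows", "body": {"targets": [{"dp":[-0.003,-0.0465,0],"rot":[0,0,0],"claw":0},{"dp":[-0.003,-0.0465,0],"rot":[0,0,0],"claw":0},{"dp":[-0.003,-0.0465,0],"rot":[0,0,0],"claw":0},{"dp":[-0.003,-0.0465,0],"rot":[0,0,0],"claw":0},{"dp":[-0.003,-0.0465,0],"rot":[0,0,0],"claw":0}]}}

```text
time: 27.45
eef_pos: [0.4822, 0.0833, 0.1839]
eef_rot: [0.093, 0.996, -0.0, 0.0]
wrist_force: [0.4, -0.5, -0.2]
gripper_width: 0.0561
grasp_force: 12.0
```

>>> {"method": "send_rows", "body": {"targets": [{"dp":[-0.003,-0.0465,0],"rot":[0,0,0],"claw":0},{"dp":[-0.003,-0.0465,0],"rot":[0,0,0],"claw":0},{"dp":[-0.004,-0.0465,0],"rot":[0,0,0],"claw":0},{"dp":[-0.004,-0.0465,0],"rot":[0,0,0],"claw":0},{"dp":[-0.004,-0.0465,0],"rot":[0,0,0],"claw":0}]}}

```text
time: 27.95
eef_pos: [0.4569, -0.1487, 0.1841]
eef_rot: [0.093, 0.996, -0.0, 0.0]
wrist_force: [1.1, 0.7, -0.6]
gripper_width: 0.0557
grasp_force: 12.0
```

>>> {"method": "send_rows", "body": {"targets": [{"dp":[-0.004,-0.0475,0],"rot":[0,0,0],"claw":0},{"dp":[-0.004,-0.0475,0],"rot":[0,0,0],"claw":0},{"dp":[0,0,0.02],"rot":[0,0,0],"claw":0},{"dp":[0,0,0],"rot":[0,0,0],"claw":0},{"dp":[0,0,0],"rot":[0,0,0],"claw":0}]}}

```text
time: 28.45
eef_pos: [0.4473, -0.2411, 0.1636]
eef_rot: [0.093, 0.996, 0.001, -0.001]
wrist_force: [-0.1, 0.1, 0.5]
gripper_width: 0.0559
grasp_force: 12.0
```

>>> {"method": "send_rows", "body": {"targets": [{"dp":[0,0,0],"rot":[0,0,0],"claw":0},{"dp":[0,0,0],"rot":[0,0,0],"claw":0}]}}

```text
time: 28.65
eef_pos: [0.4483, -0.2412, 0.1648]
eef_rot: [0.092, 0.996, -0.0, 0.001]
wrist_force: [-0.2, 0.1, -0.5]
gripper_width: 0.0561
grasp_force: 12.0
```

```bash
python3 held.py
```

```text
28.65 [ 0.4483 -0.2412  0.1648] 169.4 0.0561 11.999901160597801
held: top z -0.0056 centre tool [-0.0006  0.0007] xrange -0.0288 0.0273 4956
centre world [ 0.449  -0.2407  0.1704]
to peg, tool axes [ 0.0011 -0.0021  0.    ]
```

>>> {"method": "send_rows", "body": {"targets": [{"dp":[0.001,-0.0015,0.012],"rot":[0,0,0],"claw":0},{"dp":[0,0,0.012],"rot":[0,0,0],"claw":0},{"dp":[0,0,0.012],"rot":[0,0,0],"claw":0},{"dp":[0,0,0.012],"rot":[0,0,0],"claw":0},{"dp":[0,0,0.01],"rot":[0,0,0],"claw":0}]}}

```text
time: 29.2
eef_pos: [0.4459, -0.2427, 0.1042]
eef_rot: [0.093, 0.996, 0.001, -0.001]
wrist_force: [-0.7, 0.7, -0.3]
gripper_width: 0.0557
grasp_force: 12.0
```

>>> {"method": "send_rows", "body": {"targets": [{"dp":[0,0,0],"rot":[0,0,0],"claw":0},{"dp":[0,0,0],"rot":[0,0,0],"claw":0},{"dp":[0,0,0],"rot":[0,0,0],"claw":-0.7},{"dp":[0,0,0],"rot":[0,0,0],"claw":-0.7},{"dp":[0,0,0],"rot":[0,0,0],"claw":-0.7}]}}

```text
time: 29.7
eef_pos: [0.4468, -0.2434, 0.1066]
eef_rot: [0.093, 0.996, -0.0, 0.001]
wrist_force: [0.4, -0.3, -0.2]
gripper_width: 0.0766
grasp_force: 0.0
```

>>> {"method": "send_rows", "body": {"targets": [{"dp":[0,0,-0.03],"rot":[0,0,0],"claw":-0.7},{"dp":[0,0,-0.03],"rot":[0,0,0],"claw":-0.7},{"dp":[0,0,-0.032],"rot":[0,0,0],"claw":-1},{"dp":[0,0.0476,0],"rot":[0,0,0],"claw":-1},{"dp":[0,0.0476,0],"rot":[0,0,0],"claw":-1}]}}

```text
time: 30.2
eef_pos: [0.465, -0.1498, 0.2]
eef_rot: [0.095, 0.995, -0.001, 0.002]
wrist_force: [0.1, 1.3, -0.1]
gripper_width: 0.0937
grasp_force: 0.0
```

>>> {"method": "send_rows", "body": {"targets": [{"dp":[-0.009,0.0476,0],"rot":[0,0,0],"claw":-1},{"dp":[-0.009,0.0476,0],"rot":[0,0,0],"claw":-1},{"dp":[-0.009,0.0476,0],"rot":[0,0,0],"claw":-1},{"dp":[-0.009,0.0476,0],"rot":[0,0,0],"claw":-1},{"dp":[-0.009,0.0476,0],"rot":[0,0,0],"claw":-1}]}}

```text
time: 30.7
eef_pos: [0.5532, 0.078, 0.1986]
eef_rot: [0.093, 0.996, -0.0, 0.001]
wrist_force: [-0.0, -0.2, -0.8]
gripper_width: 0.0942
grasp_force: 0.0
```

>>> {"method": "send_rows", "body": {"targets": [{"dp":[-0.009,0.0476,0],"rot":[0,0,0],"claw":-1},{"dp":[-0.009,0.0476,0],"rot":[0,0,0],"claw":-1},{"dp":[-0.01,0.0476,0],"rot":[0,0,0],"claw":-1},{"dp":[-0.01,0.0476,0],"rot":[0,0,0],"claw":-1},{"dp":[0,0,0],"rot":[0,0,0],"claw":-1}]}}

```text
time: 31.2
eef_pos: [0.6259, 0.2606, 0.1973]
eef_rot: [0.091, 0.996, 0.001, 0.0]
wrist_force: [-0.0, 0.1, -0.2]
gripper_width: 0.0938
grasp_force: 0.0
```

>>> {"method": "send_rows", "body": {"targets": [{"dp":[0,0,0],"rot":[0,0,0],"claw":-1},{"dp":[0,0,0],"rot":[0,0,0],"claw":-1},{"dp":[0,0,0],"rot":[0,0,0],"claw":-1}]}}

```text
time: 31.5
eef_pos: [0.6251, 0.2546, 0.1984]
eef_rot: [0.094, 0.996, -0.0, 0.0]
wrist_force: [-0.4, -0.2, -0.6]
gripper_width: 0.0937
grasp_force: 0.0
```

```bash
python3 w.py n; python3 peg.py
```

```text
31.5 [0.6251 0.2546 0.1984] 169.2 0.0937
(0.6263, 0.256, 0.0278, np.float64(0.0098), 1333, np.float64(0.0)) tool shift [-0.0009  0.0015  0.    ]
(0.6107, 0.1343, 0.0279, np.float64(0.01), 1481, np.float64(0.047)) tool shift [-0.0084 -0.1209  0.    ]
on peg 340 ((0.44903290271759033, -0.24436549842357635), 0.028644729405641556) 0.1068175766923892 0.009075883846228153
```

>>> {"method": "send_rows", "body": {"targets": [{"dp":[-0.001,0.0015,0.048],"rot":[0,0,0],"claw":-1},{"dp":[0,0,0.048],"rot":[0,0,0],"claw":-1},{"dp":[0,0,0.049],"rot":[0,0,0],"claw":-1},{"dp":[0,0,0.049],"rot":[0,0,0],"claw":-1},{"dp":[0,0,0],"rot":[0,0,0],"claw":-1}]}}

```text
time: 32.1
eef_pos: [0.6273, 0.2565, 0.003]
eef_rot: [0.094, 0.996, 0.0, 0.0]
wrist_force: [-0.2, 0.8, 1.0]
gripper_width: 0.094
grasp_force: 0.0
```

>>> {"method": "send_rows", "body": {"targets": [{"dp":[0,0,0],"rot":[0,0,0],"claw":0},{"dp":[0,0,0],"rot":[0,0,0],"claw":0},{"dp":[0,0,0],"rot":[0,0,0],"claw":0},{"dp":[0,0,0],"rot":[0,0,0],"claw":0},{"dp":[0,0,0],"rot":[0,0,0],"claw":0}]}}

```text
time: 32.6
eef_pos: [0.6265, 0.2572, 0.0042]
eef_rot: [0.093, 0.996, -0.0, 0.0]
wrist_force: [0.4, 0.5, 0.7]
gripper_width: 0.0576
grasp_force: 0.2
```

>>> {"method": "send_rows", "body": {"targets": [{"dp":[0,0,0],"rot":[0,0,0],"claw":0},{"dp":[0,0,-0.045],"rot":[0,0,0],"claw":0},{"dp":[0,0,-0.045],"rot":[0,0,0],"claw":0},{"dp":[0,0,-0.045],"rot":[0,0,0],"claw":0},{"dp":[0,0,-0.045],"rot":[0,0,0],"claw":0}]}}

```text
time: 33.1
eef_pos: [0.6261, 0.2573, 0.1857]
eef_rot: [0.093, 0.996, 0.0, -0.0]
wrist_force: [-0.1, -1.0, 0.5]
gripper_width: 0.0558
grasp_force: 12.0
```

>>> {"method": "send_rows", "body": {"targets": [{"dp":[0.01,-0.0476,0],"rot":[0,0,0],"claw":0},{"dp":[0.01,-0.0476,0],"rot":[0,0,0],"claw":0},{"dp":[0.009,-0.0476,0],"rot":[0,0,0],"claw":0},{"dp":[0.009,-0.0476,0],"rot":[0,0,0],"claw":0},{"dp":[0.009,-0.0476,0],"rot":[0,0,0],"claw":0}]}}

```text
time: 33.6
eef_pos: [0.535, 0.0307, 0.184]
eef_rot: [0.093, 0.996, -0.0, 0.0]
wrist_force: [0.1, -0.8, 0.2]
gripper_width: 0.0556
grasp_force: 12.0
```

>>> {"method": "send_rows", "body": {"targets": [{"dp":[0.009,-0.0476,0],"rot":[0,0,0],"claw":0},{"dp":[0.009,-0.0476,0],"rot":[0,0,0],"claw":0},{"dp":[0.009,-0.0476,0],"rot":[0,0,0],"claw":0},{"dp":[0.009,-0.0476,0],"rot":[0,0,0],"claw":0},{"dp":[0,-0.0476,0],"rot":[0,0,0],"claw":0}]}}

```text
time: 34.1
eef_pos: [0.4552, -0.1964, 0.1841]
eef_rot: [0.093, 0.996, -0.0, 0.0]
wrist_force: [0.5, -0.6, -0.8]
gripper_width: 0.0559
grasp_force: 12.0
```

>>> {"method": "send_rows", "body": {"targets": [{"dp":[0,-0.0476,0],"rot":[0,0,0],"claw":0},{"dp":[0,0,0.01],"rot":[0,0,0],"claw":0},{"dp":[0,0,0],"rot":[0,0,0],"claw":0},{"dp":[0,0,0],"rot":[0,0,0],"claw":0},{"dp":[0,0,0],"rot":[0,0,0],"claw":0}]}}

```text
time: 34.6
eef_pos: [0.4481, -0.2404, 0.174]
eef_rot: [0.092, 0.996, 0.0, 0.0]
wrist_force: [-0.3, 0.3, 0.4]
gripper_width: 0.0558
grasp_force: 12.0
```

```bash
python3 held.py
```

```text
34.6 [ 0.4481 -0.2404  0.174 ] 169.4 0.0558 11.999975396320224
held: top z -0.0057 centre tool [-0.0004  0.0005] xrange -0.0284 0.0273 4963
centre world [ 0.4486 -0.24    0.1798]
to peg, tool axes [ 0.0006 -0.0026 -0.    ]
```

>>> {"method": "send_rows", "body": {"targets": [{"dp":[0.0005,-0.002,0.01],"rot":[0,0,0],"claw":0},{"dp":[0,0,0.012],"rot":[0,0,0],"claw":0},{"dp":[0,0,0.012],"rot":[0,0,0],"claw":0},{"dp":[0,0,0.012],"rot":[0,0,0],"claw":0},{"dp":[0,0,0.012],"rot":[0,0,0],"claw":0}]}}

```text
time: 35.15
eef_pos: [0.4465, -0.2434, 0.1144]
eef_rot: [0.093, 0.996, 0.0, -0.0]
wrist_force: [0.0, -0.3, -0.3]
gripper_width: 0.056
grasp_force: 12.0
```

>>> {"method": "send_rows", "body": {"targets": [{"dp":[0,0,0],"rot":[0,0,0],"claw":0},{"dp":[0,0,0],"rot":[0,0,0],"claw":0},{"dp":[0,0,0],"rot":[0,0,0],"claw":-0.7},{"dp":[0,0,0],"rot":[0,0,0],"claw":-0.7},{"dp":[0,0,0],"rot":[0,0,0],"claw":-0.7}]}}

```text
time: 35.65
eef_pos: [0.4472, -0.244, 0.1166]
eef_rot: [0.093, 0.996, -0.0, 0.001]
wrist_force: [0.4, 0.1, 0.5]
gripper_width: 0.0764
grasp_force: 0.0
```

>>> {"method": "send_rows", "body": {"targets": [{"dp":[0,0,-0.05],"rot":[0,0,0],"claw":-0.7},{"dp":[0,0,-0.05],"rot":[0,0,0],"claw":-0.7},{"dp":[0,0,-0.05],"rot":[0,0,0],"claw":-0.7},{"dp":[0,0,-0.05],"rot":[0,0,0],"claw":-0.7},{"dp":[0,0,-0.05],"rot":[0,0,0],"claw":-0.7}]}}

```text
time: 36.15
eef_pos: [0.4466, -0.2434, 0.3685]
eef_rot: [0.093, 0.996, -0.0, 0.0]
wrist_force: [0.0, -0.7, 0.2]
gripper_width: 0.0799
grasp_force: 0.0
```

>>> {"method": "send_rows", "body": {"targets": [{"dp":[0,0,0],"rot":[0,0,0],"claw":-0.7},{"dp":[0,0,0],"rot":[0,0,0],"claw":-0.7},{"dp":[0,0,0],"rot":[0,0,0],"claw":-0.7}]}}

```text
time: 36.45
eef_pos: [0.4463, -0.2433, 0.3642]
eef_rot: [0.093, 0.996, 0.001, -0.001]
wrist_force: [0.0, 0.0, -0.6]
gripper_width: 0.0798
grasp_force: 0.0
```

```bash
python3 - <<'E'
from h import *
s=monitor.get_state(); print(s['time'],s['eef_pos'],head(s))
q,e=imaging.capture('wrist'); P=cloud('wrist',e,s)
print(pts('wrist','keeper_grip'),pts('wrist','keeper_pivot'),pts('wrist','peg_tip'),pts('wrist','wheel0_center',6))
r=np.hypot(P[...,0]-.4475,P[...,1]+.2425); m=(r<.033)&(P[...,2]>.108)&(P[...,2]<.122);Q=P[m]
print(len(Q),cv2.minEnclosingCircle(Q[:,:2].astype(np.float32)),np.percentile(Q[:,2],[5,50,95]))
A=np.c_[Q[:,:2],np.ones(len(Q))]; print('plane',np.linalg.lstsq(A,Q[:,2],rcond=None)[0])
p,d=imaging.capture('scene')
c=cv2.resize(p[180:290,180:300],None,fx=4,fy=4,interpolation=cv2.INTER_CUBIC)
w=cv2.resize(q,(320,240)); c=np.hstack([c,np.pad(w,((0,200),(0,0),(0,0)))])
cv2.imwrite('pics/o.png',c[:,:,::-1])
E
```

```text
36.45 [ 0.44634251 -0.24328097  0.36421086] 169.29524008738656
[(0.72, [0.5623, -0.2658, 0.2182])] [(0.82, [0.5189, -0.2535, 0.123])] [(0.79, [0.4461, -0.2437, 0.1273])] [(0.37, [0.4476, -0.2459, 0.1056])]
1056 ((0.4472886323928833, -0.24368798732757568), 0.027883313596248627) [0.116092   0.11776625 0.11933355]
plane [ 0.00817564 -0.00604474  0.11253637]
```

View pics/o.png

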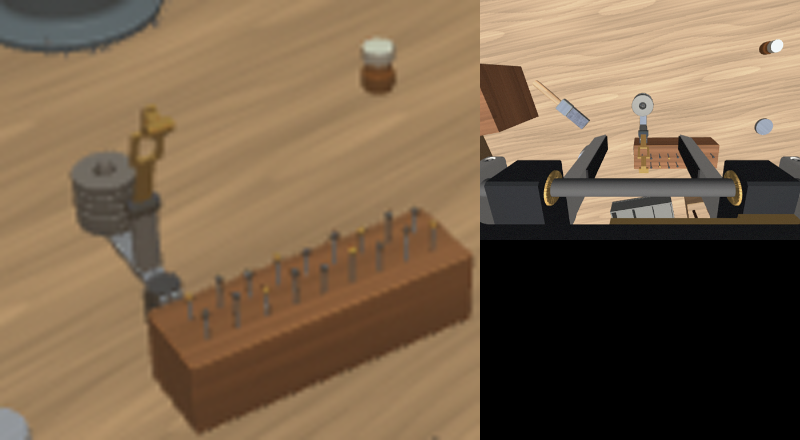

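Five wheels lie flat on the peg, with the stack top at z=0.118. Next I'll pinch the keeper's roller.

>>> {"method": "send_rows", "body": {"targets": [{"dp":[-0.04,0,0],"rot":[0,0,0],"claw":0.2},{"dp":[-0.04,0,0],"rot":[0,0,0],"claw":0.2},{"dp":[-0.04,0,0],"rot":[0,0,0],"claw":0.2},{"dp":[0,0,0.04],"rot":[0,0,0],"claw":0.2},{"dp":[0,0,0.03],"rot":[0,0,0],"claw":0.2}], "force": 8}}

```text
time: 37.25
eef_pos: [0.5656, -0.266, 0.2937]
eef_rot: [0.093, 0.996, 0.0, -0.001]
wrist_force: [0.0, -0.2, -0.5]
gripper_width: 0.0434
grasp_force: 0.0
```

>>> {"method": "send_rows", "body": {"targets": [{"dp":[0,0,0],"rot":[0,0,0],"claw":0.2},{"dp":[0,0,0],"rot":[0,0,0],"claw":0.2},{"dp":[0,0,0],"rot":[0,0,0],"claw":0.2},{"dp":[0,0,0],"rot":[0,0,0],"claw":0.2}]}}

```text
time: 37.65
eef_pos: [0.5654, -0.2666, 0.2986]
eef_rot: [0.093, 0.996, -0.001, 0.002]
wrist_force: [-1.0, -0.3, -0.5]
gripper_width: 0.0373
grasp_force: 0.0
```

```bash
python3 - <<'E'
from h import *
s=monitor.get_state(); print(s['time'],s['eef_pos'],head(s),s['gripper_width'])
q,e=save('wrist','q'); P=cloud('wrist',e,s); T=(P-s['eef_pos'])@Rn.from_quat(s['eef_rot']).as_matrix()
g=pts('wrist','keeper_grip'); print(g, to_tool(s,np.array(g[0][1])-s['eef_pos']) if g else '')
m=(e>0)&(P[...,2]>.212)&(P[...,2]<.24)&(np.abs(T[...,1])<.017)&(np.abs(T[...,0])<.05); Q=T[m]
print(len(Q),Q.min(0),Q.max(0),np.median(Q,0))
E
```

```text
37.65 [ 0.56540182 -0.26656297  0.29862803] 169.287535616921 0.03731622374698707
[(0.72, [0.5631, -0.2634, 0.2222])] [0.0031 0.0028 0.0764]
552 [-0.00380005 -0.00695222  0.06112451] [0.02520797 0.01308608 0.08645757] [0.00804303 0.00264358 0.06864939]
```

View pics/q.png

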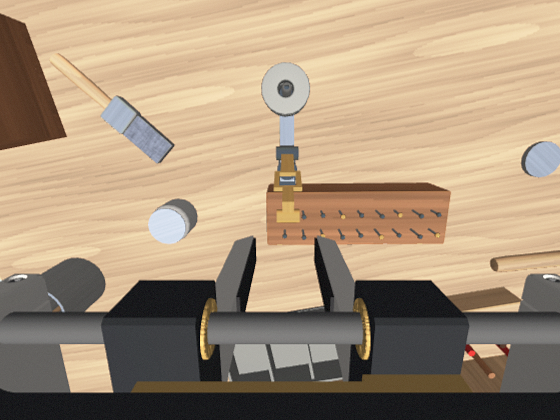

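The roller is at (288,214), between the fingers. I'll descend and pinch it.

>>> {"method": "send_rows", "body": {"targets": [{"dp":[0.002,0.0025,0.028],"rot":[0,0,0],"claw":0.2},{"dp":[0,0,0.028],"rot":[0,0,0],"claw":0.2},{"dp":[0,0,0.024],"rot":[0,0,0],"claw":0.2},{"dp":[0,0,0],"rot":[0,0,0],"claw":0.2},{"dp":[0,0,0],"rot":[0,0,0],"claw":0.2}]}}

```text
time: 38.25
eef_pos: [0.5635, -0.2633, 0.2169]
eef_rot: [0.093, 0.996, -0.0, 0.0]
wrist_force: [0.3, -0.1, 1.6]
gripper_width: 0.0375
grasp_force: 0.0
```

>>> {"method": "send_rows", "body": {"targets": [{"dp":[0,0,0],"rot":[0,0,0],"claw":0.8},{"dp":[0,0,0],"rot":[0,0,0],"claw":0.8},{"dp":[0,0,0],"rot":[0,0,0],"claw":0.8},{"dp":[0,0,0],"rot":[0,0,0],"claw":0.8},{"dp":[0,0,0],"rot":[0,0,0],"claw":0.8}]}}

```text
time: 38.75
eef_pos: [0.5642, -0.2637, 0.2175]
eef_rot: [0.093, 0.996, -0.001, 0.002]
wrist_force: [2.3, 0.1, 4.2]
gripper_width: 0.0197
grasp_force: 8.0
```

```bash
python3 - <<'E'
from h import *
s=monitor.get_state(); print(s['eef_pos'],s['gripper_width'],s['wrist_force'],s['grasp_force'])
th=np.linspace(1.855,-.03,14); a=.11*np.cos(th)-.016*np.sin(th); z=.11*np.sin(th)+.016*np.cos(th)
print(np.round(np.c_[th[1:],np.diff(a),-np.diff(z)],4))
E
```

```text
[ 0.56417206 -0.26372543  0.2175244 ] 0.0197038351390086 [2.26715746 0.05428644 4.24907857] 8.000303953886032
[[ 1.710e+00  1.510e-02 -5.600e-03]
 [ 1.565e+00  1.570e-02 -3.400e-03]
 [ 1.420e+00  1.610e-02 -1.100e-03]
 [ 1.275e+00  1.610e-02  1.300e-03]
 [ 1.130e+00  1.570e-02  3.600e-03]
 [ 9.850e-01  1.500e-02  5.800e-03]
 [ 8.400e-01  1.400e-02  7.900e-03]
 [ 6.950e-01  1.270e-02  9.900e-03]
 [ 5.500e-01  1.120e-02  1.160e-02]
 [ 4.050e-01  9.400e-03  1.310e-02]
 [ 2.600e-01  7.400e-03  1.430e-02]
 [ 1.150e-01  5.200e-03  1.520e-02]
 [-3.000e-02  3.000e-03  1.580e-02]]
```

Pinched at 19.7 mm, which is the roller's width. Now I'll carry it along its arc.

>>> {"method": "send_rows", "body": {"targets": [{"dp":[0.015,0,-0.0056],"rot":[0,0,0],"claw":0.8},{"dp":[0.0157,0,-0.0034],"rot":[0,0,0],"claw":0.8},{"dp":[0.016,0,-0.001],"rot":[0,0,0],"claw":0.8},{"dp":[0.016,0,0.0013],"rot":[0,0,0],"claw":0.8},{"dp":[0.0157,0,0.0036],"rot":[0,0,0],"claw":0.8}]}}

```text
time: 39.25
eef_pos: [0.4859, -0.2495, 0.2222]
eef_rot: [0.093, 0.996, -0.001, 0.001]
wrist_force: [-0.3, -3.0, 2.1]
gripper_width: 0.0199
grasp_force: 8.0
```

>>> {"method": "send_rows", "body": {"targets": [{"dp":[0.015,0,0.0058],"rot":[0,0,0],"claw":0.8},{"dp":[0.014,0,0.008],"rot":[0,0,0],"claw":0.8},{"dp":[0.0127,0,0.01],"rot":[0,0,0],"claw":0.8},{"dp":[0,0,0],"rot":[0,0,0],"claw":0.8}]}}

```text
time: 39.65
eef_pos: [0.443, -0.2403, 0.1961]
eef_rot: [0.094, 0.996, 0.001, -0.002]
wrist_force: [-5.4, 0.5, 4.1]
gripper_width: 0.0197
grasp_force: 8.0
```

>>> {"method": "send_rows", "body": {"targets": [{"dp":[0.0112,0,0.0116],"rot":[0,0,0],"claw":0.8},{"dp":[0.0094,0,0.0131],"rot":[0,0,0],"claw":0.8},{"dp":[0.0074,0,0.0143],"rot":[0,0,0],"claw":0.8},{"dp":[0.005,0,0.0152],"rot":[0,0,0],"claw":0.8},{"dp":[0,0,0],"rot":[0,0,0],"claw":0.8}]}}

```text
time: 40.15
eef_pos: [0.4122, -0.2338, 0.141]
eef_rot: [0.094, 0.996, 0.001, -0.001]
wrist_force: [1.0, -0.3, -1.3]
gripper_width: 0.0197
grasp_force: 8.0
```

>>> {"method": "send_rows", "body": {"targets": [{"dp":[0.002,0,0.012],"rot":[0,0,0],"claw":0.8},{"dp":[0,0,0.003],"rot":[0,0,0],"claw":0.8},{"dp":[0,0,0],"rot":[0,0,0],"claw":0.8}]}}

```text
time: 40.45
eef_pos: [0.4107, -0.2343, 0.1282]
eef_rot: [0.093, 0.996, 0.0, -0.001]
wrist_force: [-4.0, 1.0, 3.3]
gripper_width: 0.0199
grasp_force: 8.0
```

>>> {"method": "send_rows", "body": {"targets": [{"dp":[0,0,0.003],"rot":[0,0,0],"claw":0.8},{"dp":[0,0,0.002],"rot":[0,0,0],"claw":0.8},{"dp":[0,0,0],"rot":[0,0,0],"claw":0.8}]}}

```text
time: 40.75
eef_pos: [0.4119, -0.2352, 0.1249]
eef_rot: [0.093, 0.996, -0.001, 0.001]
wrist_force: [-3.5, 1.9, 9.6]
gripper_width: 0.0194
grasp_force: 8.0
```

>>> {"method": "send_rows", "body": {"targets": [{"dp":[0,0,0],"rot":[0,0,0],"claw":0.2},{"dp":[0,0,0],"rot":[0,0,0],"claw":0.2},{"dp":[0,0,0],"rot":[0,0,0],"claw":0.2},{"dp":[0,0,-0.045],"rot":[0,0,0],"claw":0.2},{"dp":[0,0,-0.045],"rot":[0,0,0],"claw":0.2}]}}

```text
time: 41.25
eef_pos: [0.4099, -0.2334, 0.2125]
eef_rot: [0.093, 0.996, 0.001, -0.002]
wrist_force: [0.2, -0.9, 0.3]
gripper_width: 0.0378
grasp_force: 0.0
```

>>> {"method": "send_rows", "body": {"targets": [{"dp":[0,0,0],"rot":[0,0,0],"claw":1},{"dp":[0,0,0],"rot":[0,0,0],"claw":1},{"dp":[0,0,0],"rot":[0,0,0],"claw":1},{"dp":[0,0,0],"rot":[0,0,0],"claw":1},{"dp":[0,0,0],"rot":[0,0,0],"claw":1}]}}

```text
time: 41.75
eef_pos: [0.4103, -0.2338, 0.2116]
eef_rot: [0.093, 0.996, 0.001, -0.001]
wrist_force: [0.8, 0.3, -0.6]
gripper_width: 0.0018
grasp_force: 0.0
```

```bash
cat > keep.py <<'E'
from h import *
import sys
s=monitor.get_state(); print(s['time'],s['eef_pos'],head(s),s['gripper_width'])
q,e=save('wrist',sys.argv[1]); P=cloud('wrist',e,s); T=(P-s['eef_pos'])@Rn.from_quat(s['eef_rot']).as_matrix()
for l in ['keeper_grip','keeper_pivot','peg_tip']: print(l,pts('wrist',l))
o=np.array([.5183,-.2555]); h=np.radians(169.4); u=np.array([np.cos(h),np.sin(h)]); n=np.array([-u[1],u[0]])
a=(P[...,:2]-o)@u; b=(P[...,:2]-o)@n
hsv=cv2.cvtColor(q,cv2.COLOR_RGB2HSV); br=(hsv[...,0]>12)&(hsv[...,0]<32)&(hsv[...,1]>110)
for lo in np.arange(0,.125,.01):
    m=(e>0)&br&(a>=lo)&(a<lo+.01)&(np.abs(b)<.016)&(P[...,2]>.1)&(P[...,2]<.2)
    if m.sum()>5: print(round(lo+.005,3),m.sum(),np.round(np.median(P[...,2][m]),4),np.round(np.median(b[m]),4))
E
python3 keep.py r
```

```text
41.75 [ 0.41028619 -0.23381191  0.21162981] 169.29664172504002 0.0018254316062706433
keeper_grip [(0.75, [0.4069, -0.2373, 0.1381])]
keeper_pivot [(0.85, [0.522, -0.2561, 0.1236])]
peg_tip [(0.84, [0.4455, -0.243, 0.1283])]
0.015 34 0.1262 -0.0019
0.025 37 0.1261 -0.0014
0.035 35 0.126 -0.0024
0.045 36 0.1256 -0.0024
0.055 23 0.126 -0.0014
0.085 50 0.1258 -0.0015
0.095 116 0.1258 -0.0015
0.105 93 0.1452 -0.0007
0.115 242 0.1442 -0.0007
```

View pics/r.png

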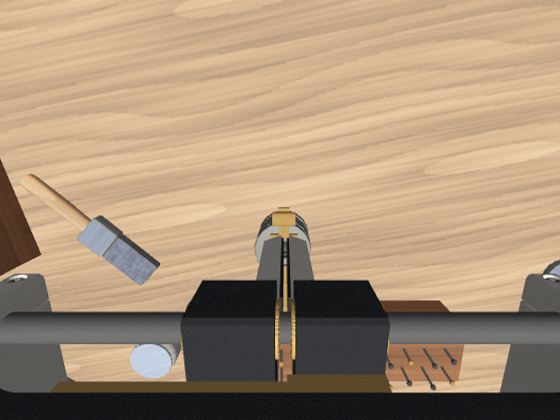

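The strap is level at z=0.126 along its whole length, with the roller at (284,215), so the keeper is closed, and the peg hasn't moved. Retract and hand in.

>>> {"method": "send_rows", "body": {"targets": [{"dp":[0,0,-0.045],"rot":[0,0,0],"claw":1},{"dp":[0,0,-0.045],"rot":[0,0,0],"claw":1},{"dp":[0,0,0],"rot":[0,0,0],"claw":1},{"dp":[0,0,0],"rot":[0,0,0],"claw":1},{"dp":[0,0,0],"rot":[0,0,0],"claw":1}]}}

```text
time: 42.45
eef_pos: [0.4104, -0.2339, 0.3016]
eef_rot: [0.093, 0.996, 0.001, -0.001]
wrist_force: [0.1, 0.3, -0.4]
gripper_width: 0.0002
grasp_force: 0.0
```

```bash
python3 keep.py s && python3 -c "from cell import sign_off; print(sign_off())"
```

```text
42.45 [ 0.41035872 -0.23390462  0.30157944] 169.29545582384293 0.00015359586484551798
keeper_grip [(0.68, [0.4127, -0.2364, 0.1379])]
keeper_pivot [(0.49, [0.6166, 0.1362, -0.0001])]
peg_tip [(0.96, [0.449, -0.243, 0.1285])]
0.055 57 0.1259 -0.0012
0.065 48 0.126 0.0076
0.075 53 0.126 0.0075
0.085 94 0.126 -0.0
0.095 56 0.126 -0.0013
0.105 70 0.1451 -0.0007
0.115 126 0.1446 -0.0013
the job is handed in; nothing more can be done
None
```

Job handed in after about 42 s of robot time: the peg arm is out at its stop, all five wheels lie flat on the peg, and the keeper is closed over the tip; the hand-in returned no verdict.

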